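# Close the hardware canisters

## Task

Four turned wooden hardware canisters of different sizes stand open on the bench, with their four lids lying about among them. Put each lid on the canister of its own size, knob up and properly seated on the rim, leaving the canisters standing where they are. Do not disturb the glue bottle or the mallet.

Things in the scene. Friction and masses are not known exactly. Their poses are not given: they have to be found in the camera images.
- canister_small: The small canister: an open, upright, round pot of turned pale wood, outside diameter 56 mm, height 56 mm, wall 6 mm (mouth 44 mm), with some hardware on its floor; loose, about 300 g. Origin: centre of its underside, z up its axis; the rim is at z = 56 mm.
- canister_medium: The medium canister: an open, upright, round pot of turned pale wood, outside diameter 74 mm, height 64 mm, wall 6 mm (mouth 62 mm), with some hardware on its floor; loose, about 430 g. Origin: centre of its underside, z up its axis; the rim is at z = 64 mm.
- canister_large: The large canister: an open, upright, round pot of turned pale wood, outside diameter 92 mm, height 72 mm, wall 6 mm (mouth 80 mm), with some hardware on its floor; loose, about 560 g. Origin: centre of its underside, z up its axis; the rim is at z = 72 mm.
- canister_extra_large: The extra large canister: an open, upright, round pot of turned pale wood, outside diameter 110 mm, height 80 mm, wall 6 mm (mouth 98 mm), with some hardware on its floor; loose, about 690 g. Origin: centre of its underside, z up its axis; the rim is at z = 80 mm.
- lid_small: The small lid, pale wood, knob up; fits only the small canister. A wide disc 60 mm across, 8 mm thick, rests on the rim; under it a locating disc 28 mm across, 5 mm deep enters the mouth with 8 mm play all round; on top a round knob 20 mm across, 28 mm tall. About 30 g. Origin: centre of the lowest face, z up; knob from z = 13 to 41 mm. Seated, the origin is 5 mm below the rim.
- lid_medium: The medium lid, pale wood, knob up; fits only the medium canister. A wide disc 78 mm across, 8 mm thick, rests on the rim; under it a locating disc 46 mm across, 5 mm deep enters the mouth with 8 mm play all round; on top a round knob 20 mm across, 28 mm tall. About 55 g. Origin: centre of the lowest face, z up; knob from z = 13 to 41 mm. Seated, the origin is 5 mm below the rim.
- lid_large: The large lid, pale wood, knob up; fits only the large canister. A wide disc 96 mm across, 8 mm thick, rests on the rim; under it a locating disc 64 mm across, 5 mm deep enters the mouth with 8 mm play all round; on top a round knob 20 mm across, 28 mm tall. About 80 g. Origin: centre of the lowest face, z up; knob from z = 13 to 41 mm. Seated, the origin is 5 mm below the rim.
- lid_extra_large: The extra large lid, pale wood, knob up; fits only the extra large canister. A wide disc 114 mm across, 8 mm thick, rests on the rim; under it a locating disc 82 mm across, 5 mm deep enters the mouth with 8 mm play all round; on top a round knob 20 mm across, 28 mm tall. About 105 g. Origin: centre of the lowest face, z up; knob from z = 13 to 41 mm. Seated, the origin is 5 mm below the rim.
- glue_bottle: White glue bottle with a red cap, 54 mm across, 150 mm tall, standing loose among the other things: leave it alone. Origin: centre of its underside, z up.
- mallet: Turned brown wooden carver's mallet standing loose on its head, handle up, 72 mm across at the widest, 155 mm tall: leave it alone. Origin: centre of its underside, z up.
Mind the look-alikes: they are no part of the job. What is shaped like the lid_large but purple or turquoise is not meant. Leave any red or turquoise look-alike of the canister_medium alone.

How it is judged:
By the outcome, as a careful person would: the job done as asked, in the order asked, and still so for the second after the job is handed in, with the robot touching nothing.
It also fails if it takes over 117 s, if anything falls off the work surface, if the arm or the gripper's body presses on something with over 40 N, if the wrist force passes 120 N, or if a joint passes its speed limit or range.

## Robot

A 7-joint arm with a two-finger parallel gripper is mounted at the origin on the work surface. World frame = base frame: x ahead of the robot, y to its left, z up, the work surface at z = 0. Lengths are in mm, angles in rad, forces in N, time in s.
With the tool pointing down it reaches from about 425 to 925 mm from the base axis. Payload 6.8 kg.
Tool frame: the origin (TCP) lies on the centre line of the jaws, within the pads' length; the fingertips stand 8 mm ahead of it and the grasp point (between the pads) lies 11 mm behind it (tip_extent is the distance from the TCP to the fingertips, in mm); z points along the fingers, y is the line along which they close (so a half turn about z gives the same grasp; the last joint's range is limited). The gripper opens to 88 mm and grips with 3 to 60 N. Pads are 20 mm wide; open, the fingers measure 115 mm over their backs; the gripper's body (75 mm by 178 mm) begins 61 mm behind the grasp point.
Start: joints at [1.233, 0.477, 0.022, 1.555, -0.011, 1.109, -0.083], TCP at [153.762, -657.271, 193.264] pointing down, gripper open.
Joint ranges: [-2.96, 2.96], [-0.34, 2.1], [-1.41, 1.46], [0.24, 2.44], [-1.37, 4.51], [0.17, 1.92], [-2.96, 2.96]. Speed limits (rad/s): [2.39, 2.39, 3.14, 3.14, 3.14, 3.14, 3.14].

## Interface

Orientations are given as a unit quaternion [w, x, y, z].
In Python, from plant import * gives the robot as it stands.
- The arm moves only by the tool apply_moves, never from a script. Its argument "rows" is a list of rows, each an object of numbers: "fingers": the closure in counts, from 0 (fully open) to 255 (shut); "x", "y", "z": the shift along the tool's x, y, z in cm; "rx", "ry", "rz": the turn, a rotation vector about the tool's x, y, z in rad. In form: [{"fingers": .., "x": .., "y": .., "z": .., "rx": .., "ry": .., "rz": ..}, ...]. A call has exactly 5 rows; each row is the pose to reach, as a shift and turn from the pose commanded when the call began, along the tool's axes at that moment; what a row does not reach only later rows make up. A row lasts 1/12 s, in which the tool goes at most 41.7 mm and 7.16 degrees, less where a joint would pass 70% of its speed; a pose out of reach is approached as far as the arm can. A call with a gripper value outside its range is refused whole. The fingers move at their own pace and stop on an object; "newtons" is the grip in N (left out, the last holds). Time passes only in rows, so rows that repeat a pose let the fingers close, or fill a call up. It gives the time, the measured TCP pose, the force, the opening and the grip force at its end, in the units of the state.
- sense(): the state, without advancing time (a new reading comes with each control period).
- get_image(name): name is "side" or "top"; returns (picture, depth): 400x640x3 uint8, red, green, blue; 400x640 float32, mm along the optical axis (not along the pixel's ray), 0 where there is no reading.
- calibration(name): a dict with "mtx" (3x3 intrinsics, pixels), "dist_coeffs" ([k1, k2, p1, p2, k3] as OpenCV has them; the pictures are not rectified), "extrinsics" (4x4, takes a point from camera to world coordinates). Camera axes: x right, y up, looking along -z (the intrinsics and any distortion apply to the point x, -y, -z); pixel columns grow to the right and rows downward; lengths in mm; the calibration is good to about 2 mm. A picture is of the moment at which its call begins. calibration takes no time and is no camera call.
- hand_in(): hands the job in; it is judged then, once.
The state is a dict: "t": time; "qpos": joint angles; "dq": joint speeds; "tau": joint torques, N m; "ee_pos": TCP position; "eef_rot": TCP orientation; "contact_force": force on the tool from outside, world axes, zero at the start; "wrist_torque": the same for the moment, N m; "gripper_width": opening from 0.0 (shut) to 1.0 (fully open); "grasp_force": force on a finger pad.
Only numpy, scipy, OpenCV 4.12 (cv2) and the standard library are available. Lean on these libraries where they do the work, as an engineer would, in place of code of your own. Each camera call takes 0.05 s, during which the arm holds its last target. There are 200 camera calls.

## Working session

There is one attempt and no reset: what is moved stays moved. The work goes in short steps, Python scripts to look and compute and a tool call to move; the robot and the scene stay as the last step left them, time stands still between calls to the robot, and variables do not carry over. Pictures are saved under pics/ and viewed, at most 14 in all, crops included, and the job is handed in when it is done.

Besides the shell and the picture viewer there is one more tool, called after "Call:" by a JSON object that holds its "fn" and its "kwargs", one argument or row to a line. apply_moves: Moves the arm, as the interface text tells. Its arguments: {"type":"object","properties":{"rows":{"type":"array","items":{"type":"object","properties":{"fingers":{"type":"number"},"x":{"type":"number"},"y":{"type":"number"},"z":{"type":"number"},"rx":{"type":"number"},"ry":{"type":"number"},"rz":{"type":"number"}}}},"newtons":{"type":"number"}},"required":["rows"]}

```bash
mkdir -p pics; ls
python3 - <<'E'
from plant import *
import cv2,numpy as np
s=sense();print({k:np.round(v,3) for k,v in s.items()})
for n in("top","side"):
    p,d=get_image(n);cv2.imwrite(f"pics/{n}0.png",p[:,:,::-1]);np.savez(f"{n}0.npz",p=p,d=d);c=calibration(n);print(n,c)
E
```

```text
pics
{'t': np.float64(0.0), 'qpos': array([ 1.233,  0.478,  0.022,  1.556, -0.011,  1.109, -0.083]), 'dq': array([-0.001, -0.001, -0.   ,  0.001,  0.001,  0.   , -0.   ]), 'tau': array([ 0.0000e+00, -5.8285e+01,  1.5350e+00, -2.7261e+01, -5.4000e-02,
        1.7000e-02,  0.0000e+00]), 'ee_pos': array([ 153.547, -656.648,  192.317]), 'eef_rot': array([-0.001,  0.993,  0.115, -0.   ]), 'contact_force': array([ 0.156, -0.329,  0.479]), 'wrist_torque': array([-0.025, -0.019, -0.015]), 'grasp_force': np.float64(0.0), 'gripper_width': np.float64(0.997)}
top {'mtx': array([[470.68351996,   0.        , 322.72921868],
       [  0.        , 470.68351996, 197.11601593],
       [  0.        ,   0.        ,   1.        ]]), 'dist_coeffs': array([0.0418745, 0.       , 0.       , 0.       , 0.       ]), 'extrinsics': array([[ 9.46292945e-03,  9.76842723e-01, -2.13749262e-01,
         1.70319557e+02],
       [-9.99955225e-01,  9.24817932e-03, -2.00463417e-03,
         1.22185458e+01],
       [ 1.85791998e-05,  2.13758661e-01,  9.76886500e-01,
         1.41684710e+03],
       [ 0.00000000e+00,  0.00000000e+00,  0.00000000e+00,
         1.00000000e+00]])}
side {'mtx': array([[417.88537748,   0.        , 322.84147472],
       [  0.        , 417.88537748, 196.66599085],
       [  0.        ,   0.        ,   1.        ]]), 'dist_coeffs': array([-0.07848645,  0.        ,  0.        ,  0.        ,  0.        ]), 'extrinsics': array([[-8.05886369e-01,  4.26837156e-01, -4.10313541e-01,
         2.89253619e+01],
       [-5.91697691e-01, -5.56036159e-01,  5.83710229e-01,
         6.01265764e+02],
       [ 2.10000490e-02,  7.13185692e-01,  7.00660521e-01,
         7.75387665e+02],
       [ 0.00000000e+00,  0.00000000e+00,  0.00000000e+00,
         1.00000000e+00]])}
```

View pics/top0.png

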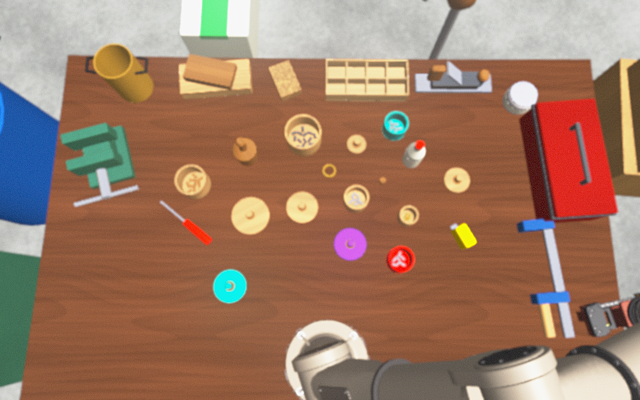

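View pics/side0.png

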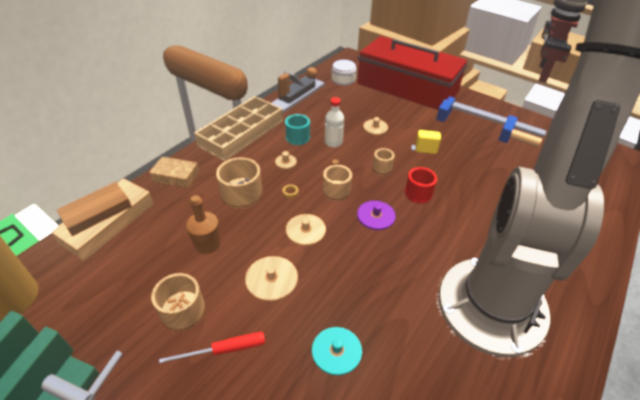

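Top view:
- **Canisters (pale):** XL (303,133), L (192,181), M (356,197), S (409,214).
- **Lids (pale):** XL (251,215), L (302,207), M (457,180), S (357,144).
- **Decoys:** lids in purple (350,244) and turquoise (230,286), canisters in turquoise (396,125) and red (400,259). The description rules these out by colour.
- **Leave alone:** bottle (415,153), mallet (245,150).

```bash
cat > h.py <<'E'
import numpy as np,cv2
from plant import *
def rays(c,uv):
    uv=np.asarray(uv,float).reshape(-1,1,2)
    n=cv2.undistortPoints(uv,c["mtx"],c["dist_coeffs"]).reshape(-1,2)
    return np.c_[n[:,0],-n[:,1],-np.ones(len(n))]
def cloud(n,p,d,m=None):
    c=calibration(n);E=c["extrinsics"]
    v,u=np.nonzero((d>0) if m is None else (m&(d>0)))
    r=rays(c,np.c_[u,v])*d[v,u][:,None]
    return r@E[:3,:3].T+E[:3,3],p[v,u]
def onplane(n,uv,z):
    c=calibration(n);E=c["extrinsics"];r=rays(c,uv)@E[:3,:3].T
    return E[:3,3]+r*((z-E[2,3])/r[:,2])[:,None]
def fit(P):  # algebraic circle fit
    A=np.c_[2*P[:,:2],np.ones(len(P))];s=np.linalg.lstsq(A,(P[:,:2]**2).sum(1),rcond=None)[0]
    return s[0],s[1],np.sqrt(s[2]+s[0]**2+s[1]**2)
E
cat > m.py <<'E'
from h import *
import sys
tops={'cXL':(303,133),'cL':(192,181),'cM':(356,197),'cS':(409,214),'lXL':(251,215),'lL':(302,207),'lM':(457,180),'lS':(357,144),'bottle':(415,153),'mallet':(245,150),'cTurq':(396,125)}
R={'cXL':55,'cL':46,'cM':37,'cS':28,'lXL':57,'lL':48,'lM':39,'lS':30,'bottle':27,'mallet':36,'cTurq':37}
C={}
for n in("top","side"):
    f=np.load(n+"0.npz");C[n]=cloud(n,f['p'],f['d'])[0]
for k,uv in tops.items():
    c0=onplane("top",[uv],70 if k[0] in'cbm' else 20)[0]
    for n in C:
        P=C[n];r=np.hypot(*(P[:,:2]-c0[:2]).T);P=P[(r<R[k]+15)&(P[:,2]>5)]
        if len(P)<10: print(k,n,'few');continue
        zt=np.percentile(P[:,2],97 if k[0]=='c' else 99.5)
        out=[]
        if k[0]=='c':
            T=P[P[:,2]>zt-6]
            (x,y),rr=cv2.minEnclosingCircle(T[:,:2].astype(np.float32));out=[x,y,rr,*T[:,:2].mean(0),np.median(T[:,2])]
        elif k[0]=='l':
            D=P[(P[:,2]>8)&(P[:,2]<18)];K=P[P[:,2]>34]
            (x,y),rr=cv2.minEnclosingCircle(D[:,:2].astype(np.float32));out=[x,y,rr,np.median(D[:,2]),*K.mean(0),len(K)]
        else: out=[*np.median(P[P[:,2]>zt-50],0)[:2]]
        print(k,n,'ztop %.0f'%zt,np.round(out,1))
E
python3 m.py
```

```text
cXL top ztop 81 [664.9  78.3  55.7 663.7  78.6  77.7]
cXL side ztop 80 [661.8  75.3  58.3 661.8  80.   78.1]
cL top ztop 73 [514.6 406.3  47.  514.9 407.4  70.1]
cL side ztop 72 [513.1 404.7  47.3 512.  406.7  70.3]
cM top ztop 65 [467.8 -82.8  37.  467.6 -81.4  63.1]
cM side ztop 64 [467.2 -83.3  38.4 466.8 -81.4  61.6]
cS top ztop 57 [ 417.5 -235.9   27.6  416.9 -236.7   53.7]
cS side ztop 56 [ 417.3 -235.9   29.1  416.3 -234.5   53.8]
lXL top ztop 42 [418.6 235.6  56.8  11.7 418.8 235.1  39.1  35. ]
lXL side ztop 41 [417.9 235.2  57.7  11.6 415.9 235.4  39.   65. ]
lL top ztop 43 [446.   79.6  47.7  11.8 446.1  79.5  39.2  32. ]
lL side ztop 41 [446.4  79.2  49.1  12.  445.6  80.1  39.   47. ]
lM top ztop 42 [ 535.5 -395.4   38.8   11.2  535.4 -396.4   37.9   32. ]
lM side ztop 40 [ 534.8 -395.2   40.9   12.1  534.7 -394.    38.5   22. ]
lS top ztop 42 [648.1 -87.2  30.1  12.3 647.9 -87.1  38.7  32. ]
lS side ztop 41 [648.6 -86.7  30.2  11.9 647.8 -86.8  38.8  33. ]
bottle top ztop 152 [ 596.9 -252.5]
bottle side ztop 149 [ 595.1 -249.2]
mallet top ztop 157 [601.8 249.7]
mallet side ztop 155 [599.4 255.8]
cTurq top ztop 65 [ 702.6 -204.9   38.4  701.  -203.    62. ]
cTurq side ztop 64 [ 699.9 -208.2   38.8  700.  -207.    61.6]
```

Run:
```python
import cv2
i=cv2.imread('pics/top0.png')[110:270,160:500]
cv2.imwrite('pics/crop0.png',cv2.resize(i,None,fx=2.3,fy=2.3,interpolation=cv2.INTER_CUBIC))
```

```text
(no output)
```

View pics/crop0.png

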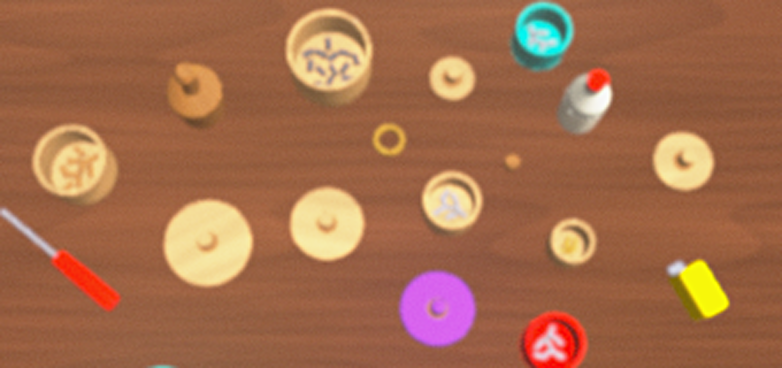

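All sizes and heights match the description. Lids go M, S, L, XL in order of proximity. I'll start moving and square the tool to the world axes on the way.

Call:
{"fn": "apply_moves", "kwargs": {
  "rows": [
    {"fingers": 60,"x": 4,"y": -1.5,"rz": 0.1},
    {"fingers": 60,"x": 8,"y": -3,"rz": 0.2},
    {"fingers": 60,"x": 12,"y": -4.6,"rz": 0.231},
    {"fingers": 60,"x": 16,"y": -6.2,"rz": 0.231},
    {"fingers": 60,"x": 20,"y": -7.7,"rz": 0.231}
  ],
  "newtons": 20
}}

```text
invalid input
```

Call:
{"fn": "apply_moves", "kwargs": {
  "rows": [
    {"fingers": 60,"x": 4,"y": -1.5,"z": 0,"rx": 0,"ry": 0,"rz": 0.1},
    {"fingers": 60,"x": 8,"y": -3,"z": 0,"rx": 0,"ry": 0,"rz": 0.2},
    {"fingers": 60,"x": 12,"y": -4.6,"z": 0,"rx": 0,"ry": 0,"rz": 0.231},
    {"fingers": 60,"x": 16,"y": -6.2,"z": 0,"rx": 0,"ry": 0,"rz": 0.231},
    {"fingers": 60,"x": 20,"y": -7.7,"z": 0,"rx": 0,"ry": 0,"rz": 0.231}
  ],
  "newtons": 20
}}

```text
t: 0.52
ee_pos: [327.1, -538.4, 192.9]
eef_rot: [-0.0, 1.0, -0.001, -0.0]
contact_force: [0.3, -0.6, 0.0]
gripper_width: 0.77
grasp_force: 0.0
```

Call:
{"fn": "apply_moves", "kwargs": {
  "rows": [
    {"fingers": 60,"x": 3.3,"y": -2.3,"z": 0,"rx": 0,"ry": 0,"rz": 0},
    {"fingers": 60,"x": 6.6,"y": -4.6,"z": 0,"rx": 0,"ry": 0,"rz": 0},
    {"fingers": 60,"x": 9.9,"y": -6.9,"z": 0,"rx": 0,"ry": 0,"rz": 0},
    {"fingers": 60,"x": 13.2,"y": -9.2,"z": 0,"rx": 0,"ry": 0,"rz": 0},
    {"fingers": 60,"x": 16.4,"y": -11.4,"z": 0,"rx": 0,"ry": 0,"rz": 0}
  ]
}}

```text
t: 0.93
ee_pos: [491.5, -424.5, 192.9]
eef_rot: [-0.0, 1.0, -0.0, -0.0]
contact_force: [0.2, -0.9, -0.7]
gripper_width: 0.763
grasp_force: 0.0
```

Call:
{"fn": "apply_moves", "kwargs": {
  "rows": [
    {"fingers": 60,"x": 3,"y": -2,"z": 1,"rx": 0,"ry": 0,"rz": 0},
    {"fingers": 60,"x": 4,"y": -2.7,"z": 4,"rx": 0,"ry": 0,"rz": 0},
    {"fingers": 60,"x": 4,"y": -2.7,"z": 8,"rx": 0,"ry": 0,"rz": 0},
    {"fingers": 60,"x": 4,"y": -2.7,"z": 11,"rx": 0,"ry": 0,"rz": 0},
    {"fingers": 60,"x": 4,"y": -2.7,"z": 12,"rx": 0,"ry": 0,"rz": 0}
  ]
}}

```text
t: 1.35
ee_pos: [527.2, -396.7, 67.7]
eef_rot: [-0.002, 1.0, -0.0, -0.004]
contact_force: [-0.3, 0.4, -0.8]
gripper_width: 0.769
grasp_force: 0.0
```

Call:
{"fn": "apply_moves", "kwargs": {
  "rows": [
    {"fingers": 60,"x": 0,"y": 0,"z": 0,"rx": 0,"ry": 0,"rz": 0},
    {"fingers": 60,"x": 0,"y": 0,"z": 0,"rx": 0,"ry": 0,"rz": 0},
    {"fingers": 60,"x": 0,"y": 0,"z": 0,"rx": 0,"ry": 0,"rz": 0},
    {"fingers": 60,"x": 0,"y": 0,"z": 0,"rx": 0,"ry": 0,"rz": 0},
    {"fingers": 60,"x": 0,"y": 0,"z": 0,"rx": 0,"ry": 0,"rz": 0}
  ]
}}

```text
t: 1.77
ee_pos: [531.2, -400.2, 75.3]
eef_rot: [0.001, 1.0, -0.001, 0.001]
contact_force: [-0.2, 0.7, 0.5]
gripper_width: 0.766
grasp_force: 0.0
```

Run:
```python
from h import *
s=sense();print(s['ee_pos'],s['eef_rot'],s['qpos'],s['t'])
```

```text
[ 531.15019631 -400.23524402   75.32569579] [ 8.87245990e-04  9.99998286e-01 -8.32189329e-04  1.39587626e-03] [ 0.59041167  0.57920544 -0.05406533  1.67828786  0.0384224   0.88182268
 -1.05164544] 1.7667
```

Call:
{"fn": "apply_moves", "kwargs": {
  "rows": [
    {"fingers": 60,"x": 0,"y": 0,"z": 1.2,"rx": 0,"ry": 0,"rz": 0},
    {"fingers": 60,"x": 0,"y": 0,"z": 2.4,"rx": 0,"ry": 0,"rz": 0},
    {"fingers": 60,"x": 0,"y": 0,"z": 3.6,"rx": 0,"ry": 0,"rz": 0},
    {"fingers": 60,"x": 0,"y": 0,"z": 4,"rx": 0,"ry": 0,"rz": 0},
    {"fingers": 60,"x": 0,"y": 0,"z": 4,"rx": 0,"ry": 0,"rz": 0}
  ]
}}

```text
t: 2.18
ee_pos: [528.7, -398.3, 30.8]
eef_rot: [-0.001, 1.0, -0.001, -0.002]
contact_force: [0.3, 0.2, 0.1]
gripper_width: 0.767
grasp_force: 0.0
```

Call:
{"fn": "apply_moves", "kwargs": {
  "rows": [
    {"fingers": 60,"x": 0.5,"y": -0.3,"z": 0,"rx": 0,"ry": 0,"rz": 0},
    {"fingers": 60,"x": 0.5,"y": -0.3,"z": 0.3,"rx": 0,"ry": 0,"rz": 0},
    {"fingers": 60,"x": 0.5,"y": -0.3,"z": 0.5,"rx": 0,"ry": 0,"rz": 0},
    {"fingers": 60,"x": 0.5,"y": -0.3,"z": 0.5,"rx": 0,"ry": 0,"rz": 0},
    {"fingers": 60,"x": 0.5,"y": -0.3,"z": 0.5,"rx": 0,"ry": 0,"rz": 0}
  ]
}}

```text
t: 2.6
ee_pos: [535.2, -396.4, 28.4]
eef_rot: [0.0, 1.0, -0.001, 0.0]
contact_force: [-0.7, 0.2, 0.7]
gripper_width: 0.762
grasp_force: 0.0
```

Call:
{"fn": "apply_moves", "kwargs": {
  "rows": [
    {"fingers": 255,"x": 0,"y": 0,"z": 0.1,"rx": 0,"ry": 0,"rz": 0},
    {"fingers": 255,"x": 0,"y": 0,"z": 0.1,"rx": 0,"ry": 0,"rz": 0},
    {"fingers": 255,"x": 0,"y": 0,"z": 0.1,"rx": 0,"ry": 0,"rz": 0},
    {"fingers": 255,"x": 0,"y": 0,"z": 0.1,"rx": 0,"ry": 0,"rz": 0},
    {"fingers": 255,"x": 0,"y": 0,"z": 0.1,"rx": 0,"ry": 0,"rz": 0}
  ],
  "newtons": 20
}}

```text
t: 3.02
ee_pos: [535.2, -396.4, 27.3]
eef_rot: [0.0, 1.0, -0.001, 0.0]
contact_force: [-0.2, 0.2, 0.5]
gripper_width: 0.426
grasp_force: 0.0
```

Call:
{"fn": "apply_moves", "kwargs": {
  "rows": [
    {"fingers": 255,"x": 0,"y": 0,"z": 0,"rx": 0,"ry": 0,"rz": 0},
    {"fingers": 255,"x": 0,"y": 0,"z": 0,"rx": 0,"ry": 0,"rz": 0},
    {"fingers": 255,"x": 0,"y": 0,"z": 0,"rx": 0,"ry": 0,"rz": 0},
    {"fingers": 255,"x": 0,"y": 0,"z": 0,"rx": 0,"ry": 0,"rz": 0},
    {"fingers": 255,"x": 0,"y": 0,"z": 0,"rx": 0,"ry": 0,"rz": 0}
  ]
}}

```text
t: 3.43
ee_pos: [535.2, -396.4, 27.3]
eef_rot: [0.0, 1.0, -0.001, 0.0]
contact_force: [-0.1, 0.3, 0.8]
gripper_width: 0.042
grasp_force: 0.0
```

Fingers closed to about 4 mm with no force, so the grasp missed the knob. Looking.

Run:
```python
from h import *
I=[]
for n in("top","side"):
    p,d=get_image(n);np.savez(n+"1.npz",p=p,d=d)
    c=calibration(n);E=c["extrinsics"];q=(np.array([535.2,-396,27])-E[:3,3])@E[:3,:3]
    uv,_=cv2.projectPoints(np.array([[q[0],-q[1],-q[2]]]),np.zeros(3),np.zeros(3),c["mtx"],c["dist_coeffs"])
    u,v=uv.ravel().astype(int);print(n,u,v);u=max(u,60);v=max(v,60)
    I.append(cv2.resize(p[v-60:v+60,u-60:u+60,::-1],(400,400),interpolation=cv2.INTER_CUBIC))
cv2.imwrite("pics/c1.png",np.hstack(I))
```

```text
top 458 178
side 375 121
```

View pics/c1.png

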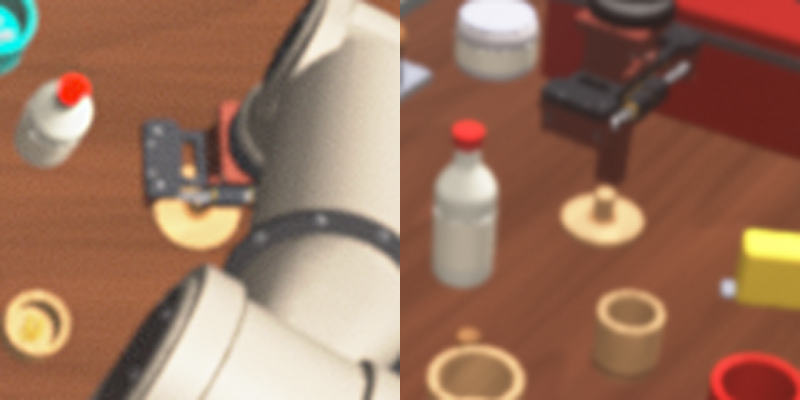

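Run:
```python
from h import *
for n in("top","side"):
    f=np.load(n+"1.npz");P,c=cloud(n,f['p'],f['d'])
    m=(np.hypot(P[:,0]-535,P[:,1]+396)<70)&(P[:,2]>6);P=P[m];c=c[m].astype(int)
    pale=(c[:,0]-c[:,2]>60)&(c[:,0]>150)
    D=P[pale&(P[:,2]<18)];K=P[pale&(P[:,2]>30)&(P[:,2]<46)]
    if len(D)>20:print(n,'disc',np.round(cv2.minEnclosingCircle(D[:,:2].astype(np.float32)),1) if 0 else cv2.minEnclosingCircle(D[:,:2].astype(np.float32)),'knob',K.mean(0) if len(K) else None,len(K))
    for a in range(15,130,10):
        F=P[~pale&(P[:,2]>a)&(P[:,2]<a+10)]
        if len(F):print(a,len(F),np.round(F.min(0)),np.round(F.max(0)),np.round(np.median(F,0)))
```

```text
top disc ((530.41650390625, -388.5929870605469), 47.94243621826172) knob [ 526.40475275 -397.17640569   34.81346445] 2
15 1 [ 533. -388.   19.] [ 533. -388.   19.] [ 533. -388.   19.]
25 6 [ 527. -391.   25.] [ 535. -387.   35.] [ 532. -389.   32.]
55 4 [ 523. -388.   57.] [ 538. -385.   63.] [ 525. -386.   61.]
65 3 [ 522. -387.   65.] [ 535. -386.   74.] [ 525. -387.   71.]
side disc ((534.4846801757812, -395.6606750488281), 40.78058624267578) knob [ 533.63252319 -393.23662738   36.6941834 ] 32
15 5 [ 529. -397.   20.] [ 536. -388.   24.] [ 531. -389.   20.]
25 6 [ 528. -393.   25.] [ 535. -385.   33.] [ 531. -387.   28.]
45 3 [ 522. -403.   53.] [ 540. -389.   54.] [ 523. -395.   54.]
55 20 [ 520. -404.   56.] [ 544. -385.   65.] [ 526. -388.   59.]
65 29 [ 520. -403.   65.] [ 543. -382.   73.] [ 527. -388.   68.]
75 29 [ 520. -407.   75.] [ 543. -384.   84.] [ 526. -388.   80.]
85 17 [ 519. -402.   85.] [ 535. -383.   95.] [ 523. -387.   90.]
95 18 [ 520. -410.   95.] [ 529. -381.  105.] [ 521. -388.   99.]
105 18 [ 519. -404.  105.] [ 528. -380.  115.] [ 521. -385.  110.]
115 10 [ 519. -398.  115.] [ 526. -379.  124.] [ 521. -385.  117.]
```

Run:
```python
from h import *
f=np.load("top0.npz");P,c=cloud("top",f['p'],f['d'])
m=(np.hypot(P[:,0]-153,P[:,1]+657)<90)&(P[:,2]>100);P=P[m]
for a in range(100,360,20):
    F=P[(P[:,2]>a)&(P[:,2]<a+20)]
    if len(F):print(a,len(F),np.round(F.min(0)),np.round(F.max(0)))
for n in("side",):
    f=np.load(n+"1.npz");P,c=cloud(n,f['p'],f['d']);m=(np.hypot(P[:,0]-535,P[:,1]+396)<100)&(P[:,2]>110);P=P[m]
    for a in range(110,330,20):
        F=P[(P[:,2]>a)&(P[:,2]<a+20)]
        if len(F):print(a,len(F),np.round(F.min(0)),np.round(F.max(0)))
print(sense())
```

```text
220 39 [ 133. -608.  222.] [ 154. -600.  240.]
240 11 [ 134. -607.  241.] [ 152. -602.  250.]
280 5 [ 105. -587.  298.] [ 159. -577.  300.]
300 209 [ 104. -700.  300.] [ 199. -570.  319.]
320 217 [ 105. -695.  320.] [ 197. -567.  340.]
340 611 [ 104. -631.  340.] [ 172. -568.  360.]
110 19 [ 519. -404.  110.] [ 528. -379.  124.]
130 174 [ 496. -478.  133.] [ 564. -311.  150.]
150 281 [ 498. -484.  150.] [ 566. -306.  170.]
170 471 [ 497. -486.  170.] [ 566. -304.  190.]
190 116 [ 510. -411.  190.] [ 553. -352.  210.]
210 182 [ 495. -411.  210.] [ 563. -351.  230.]
230 171 [ 491. -425.  230.] [ 568. -358.  250.]
250 178 [ 492. -414.  250.] [ 562. -353.  270.]
270 204 [ 494. -408.  270.] [ 566. -355.  290.]
290 212 [ 494. -409.  290.] [ 578. -356.  310.]
310 206 [ 495. -414.  310.] [ 571. -357.  330.]
{'t': 3.5333, 'qpos': array([ 0.58139299,  0.64148774, -0.05313951,  1.69732516,  0.04415284,
        0.80397395, -1.06386333]), 'dq': array([ 7.41447877e-04, -9.07306921e-05,  5.40950818e-04, -1.38372663e-03,
       -1.67518288e-03, -2.48158541e-04, -1.79718483e-03]), 'tau': array([ 2.04884971e-03, -6.25148678e+01,  6.40239436e-01, -2.19886136e+01,
       -2.54818919e-02, -5.50870551e-02, -1.38135742e-04]), 'ee_pos': array([ 535.15924045, -396.32887437,   27.24448647]), 'eef_rot': array([-6.84786787e-06,  9.99999813e-01, -6.11593062e-04, -1.33101419e-05]), 'contact_force': array([-0.33708859, -0.32848493, -0.05244039]), 'wrist_torque': array([ 0.00837787, -0.02626766, -0.00677533]), 'grasp_force': 0.0, 'gripper_width': 0.004002156786944154}
```

Depth shows the fingertips about 34 mm higher than the reported TCP implies, with the body underside at 133 where I expected 99. The start picture has the same offset, so the reported z reads about 34 mm low everywhere. The lid hasn't moved. I'll reopen and go 35 mm lower.

Call:
{"fn": "apply_moves", "kwargs": {
  "rows": [
    {"fingers": 100,"x": 0.1,"y": 0,"z": 0,"rx": 0,"ry": 0,"rz": 0},
    {"fingers": 100,"x": 0.1,"y": 0,"z": 0,"rx": 0,"ry": 0,"rz": 0},
    {"fingers": 100,"x": 0.1,"y": 0,"z": 0,"rx": 0,"ry": 0,"rz": 0},
    {"fingers": 100,"x": 0.1,"y": 0,"z": 0,"rx": 0,"ry": 0,"rz": 0},
    {"fingers": 100,"x": 0.1,"y": 0,"z": 0,"rx": 0,"ry": 0,"rz": 0}
  ]
}}

```text
t: 3.95
ee_pos: [536.2, -396.3, 27.2]
eef_rot: [0.0, 1.0, -0.001, -0.0]
contact_force: [-0.3, 0.4, 1.4]
gripper_width: 0.342
grasp_force: 0.0
```

Call:
{"fn": "apply_moves", "kwargs": {
  "rows": [
    {"fingers": 100,"x": 0,"y": 0,"z": 0,"rx": 0,"ry": 0,"rz": 0},
    {"fingers": 100,"x": 0,"y": 0,"z": 0,"rx": 0,"ry": 0,"rz": 0},
    {"fingers": 100,"x": 0,"y": 0,"z": 1,"rx": 0,"ry": 0,"rz": 0},
    {"fingers": 100,"x": 0,"y": 0,"z": 2,"rx": 0,"ry": 0,"rz": 0},
    {"fingers": 100,"x": 0,"y": 0,"z": 2.5,"rx": 0,"ry": 0,"rz": 0}
  ]
}}

```text
t: 4.37
ee_pos: [535.1, -395.6, 0.2]
eef_rot: [-0.001, 1.0, -0.001, -0.001]
contact_force: [-0.1, -1.2, -0.6]
gripper_width: 0.608
grasp_force: 0.0
```

Call:
{"fn": "apply_moves", "kwargs": {
  "rows": [
    {"fingers": 100,"x": 0,"y": 0,"z": 0.4,"rx": 0,"ry": 0,"rz": 0},
    {"fingers": 100,"x": 0,"y": 0,"z": 0.8,"rx": 0,"ry": 0,"rz": 0},
    {"fingers": 100,"x": 0,"y": 0,"z": 0.8,"rx": 0,"ry": 0,"rz": 0},
    {"fingers": 100,"x": 0,"y": 0,"z": 0.8,"rx": 0,"ry": 0,"rz": 0},
    {"fingers": 100,"x": 0,"y": 0,"z": 0.8,"rx": 0,"ry": 0,"rz": 0}
  ]
}}

```text
t: 4.78
ee_pos: [536.4, -396.5, -5.5]
eef_rot: [0.0, 1.0, -0.001, 0.0]
contact_force: [-0.5, 0.3, 0.9]
gripper_width: 0.606
grasp_force: 0.0
```

Call:
{"fn": "apply_moves", "kwargs": {
  "rows": [
    {"fingers": 255,"x": 0,"y": 0,"z": 0.1,"rx": 0,"ry": 0,"rz": 0},
    {"fingers": 255,"x": 0,"y": 0,"z": 0.1,"rx": 0,"ry": 0,"rz": 0},
    {"fingers": 255,"x": 0,"y": 0,"z": 0.1,"rx": 0,"ry": 0,"rz": 0},
    {"fingers": 255,"x": 0,"y": 0,"z": 0.1,"rx": 0,"ry": 0,"rz": 0},
    {"fingers": 255,"x": 0,"y": 0,"z": 0.1,"rx": 0,"ry": 0,"rz": 0}
  ],
  "newtons": 20
}}

```text
t: 5.2
ee_pos: [536.2, -396.4, -6.6]
eef_rot: [0.0, 1.0, -0.001, 0.0]
contact_force: [0.5, 0.3, -0.6]
gripper_width: 0.269
grasp_force: 0.0
```

Call:
{"fn": "apply_moves", "kwargs": {
  "rows": [
    {"fingers": 255,"x": 0,"y": 0,"z": 0,"rx": 0,"ry": 0,"rz": 0},
    {"fingers": 255,"x": 0,"y": 0,"z": 0,"rx": 0,"ry": 0,"rz": 0},
    {"fingers": 255,"x": 0,"y": 0,"z": 0,"rx": 0,"ry": 0,"rz": 0},
    {"fingers": 255,"x": 0,"y": 0,"z": 0,"rx": 0,"ry": 0,"rz": 0},
    {"fingers": 255,"x": 0,"y": 0,"z": 0,"rx": 0,"ry": 0,"rz": 0}
  ]
}}

```text
t: 5.62
ee_pos: [536.2, -396.4, -6.7]
eef_rot: [0.0, 1.0, -0.001, 0.0]
contact_force: [0.0, 0.3, 1.0]
gripper_width: 0.221
grasp_force: 20.0
```

Call:
{"fn": "apply_moves", "kwargs": {
  "rows": [
    {"fingers": 255,"x": 0,"y": 0,"z": -1,"rx": 0,"ry": 0,"rz": 0},
    {"fingers": 255,"x": 0,"y": 0,"z": -3,"rx": 0,"ry": 0,"rz": 0},
    {"fingers": 255,"x": 0,"y": 0,"z": -6,"rx": 0,"ry": 0,"rz": 0},
    {"fingers": 255,"x": 0,"y": 0,"z": -9,"rx": 0,"ry": 0,"rz": 0},
    {"fingers": 255,"x": 0,"y": 0,"z": -11,"rx": 0,"ry": 0,"rz": 0}
  ]
}}

```text
t: 6.03
ee_pos: [537.1, -397.0, 106.8]
eef_rot: [0.001, 1.0, -0.001, 0.001]
contact_force: [0.7, 0.2, 0.0]
gripper_width: 0.222
grasp_force: 20.0
```

Call:
{"fn": "apply_moves", "kwargs": {
  "rows": [
    {"fingers": 255,"x": -0.3,"y": -1.5,"z": 0,"rx": 0,"ry": 0,"rz": 0},
    {"fingers": 255,"x": -1,"y": -4.5,"z": 0,"rx": 0,"ry": 0,"rz": 0},
    {"fingers": 255,"x": -1.7,"y": -8,"z": 0,"rx": 0,"ry": 0,"rz": 0},
    {"fingers": 255,"x": -2.4,"y": -11.5,"z": 0,"rx": 0,"ry": 0,"rz": 0},
    {"fingers": 255,"x": -3.2,"y": -15,"z": 0,"rx": 0,"ry": 0,"rz": 0}
  ]
}}

```text
t: 6.45
ee_pos: [503.9, -244.9, 103.9]
eef_rot: [0.0, 1.0, -0.001, 0.0]
contact_force: [-0.1, 0.4, -0.3]
gripper_width: 0.222
grasp_force: 20.0
```

Call:
{"fn": "apply_moves", "kwargs": {
  "rows": [
    {"fingers": 255,"x": -0.8,"y": -3.5,"z": 0,"rx": 0,"ry": 0,"rz": 0},
    {"fingers": 255,"x": -1.6,"y": -7,"z": 0,"rx": 0,"ry": 0,"rz": 0},
    {"fingers": 255,"x": -2.4,"y": -10.5,"z": 0,"rx": 0,"ry": 0,"rz": 0},
    {"fingers": 255,"x": -3.2,"y": -14,"z": 0,"rx": 0,"ry": 0,"rz": 0},
    {"fingers": 255,"x": -3.6,"y": -16.3,"z": 0,"rx": 0,"ry": 0,"rz": 0}
  ]
}}

```text
t: 6.87
ee_pos: [467.4, -79.9, 103.9]
eef_rot: [-0.0, 1.0, 0.001, -0.0]
contact_force: [0.1, -0.0, -0.0]
gripper_width: 0.221
grasp_force: 20.0
```

Call:
{"fn": "apply_moves", "kwargs": {
  "rows": [
    {"fingers": 255,"x": 0,"y": 0,"z": 0,"rx": 0,"ry": 0,"rz": 0},
    {"fingers": 255,"x": 0,"y": 0,"z": 0,"rx": 0,"ry": 0,"rz": 0},
    {"fingers": 255,"x": 0,"y": 0,"z": 0,"rx": 0,"ry": 0,"rz": 0},
    {"fingers": 255,"x": 0,"y": 0,"z": 0,"rx": 0,"ry": 0,"rz": 0},
    {"fingers": 255,"x": 0,"y": 0,"z": 0,"rx": 0,"ry": 0,"rz": 0}
  ]
}}

```text
t: 7.28
ee_pos: [468.7, -84.6, 103.3]
eef_rot: [0.0, 1.0, -0.002, 0.0]
contact_force: [-0.4, -0.6, -0.9]
gripper_width: 0.225
grasp_force: 20.0
```

Call:
{"fn": "apply_moves", "kwargs": {
  "rows": [
    {"fingers": 255,"x": 0,"y": -0.1,"z": 1,"rx": 0,"ry": 0,"rz": 0},
    {"fingers": 255,"x": 0,"y": -0.1,"z": 2,"rx": 0,"ry": 0,"rz": 0},
    {"fingers": 255,"x": 0,"y": -0.1,"z": 3,"rx": 0,"ry": 0,"rz": 0},
    {"fingers": 255,"x": 0,"y": -0.1,"z": 4,"rx": 0,"ry": 0,"rz": 0},
    {"fingers": 255,"x": 0,"y": -0.1,"z": 4.4,"rx": 0,"ry": 0,"rz": 0}
  ]
}}

```text
t: 7.7
ee_pos: [467.2, -82.2, 57.1]
eef_rot: [-0.0, 1.0, -0.001, -0.002]
contact_force: [-0.4, -0.4, -0.6]
gripper_width: 0.223
grasp_force: 20.0
```

Call:
{"fn": "apply_moves", "kwargs": {
  "rows": [
    {"fingers": 255,"x": 0,"y": 0,"z": 0.2,"rx": 0,"ry": 0,"rz": 0},
    {"fingers": 255,"x": 0,"y": 0,"z": 0.4,"rx": 0,"ry": 0,"rz": 0},
    {"fingers": 255,"x": 0,"y": 0,"z": 0.5,"rx": 0,"ry": 0,"rz": 0},
    {"fingers": 255,"x": 0,"y": 0,"z": 0.5,"rx": 0,"ry": 0,"rz": 0},
    {"fingers": 255,"x": 0,"y": 0,"z": 0.5,"rx": 0,"ry": 0,"rz": 0}
  ]
}}

```text
t: 8.12
ee_pos: [468.8, -82.2, 54.5]
eef_rot: [0.0, 1.0, -0.001, 0.0]
contact_force: [-0.5, 0.4, -0.3]
gripper_width: 0.218
grasp_force: 20.0
```

Call:
{"fn": "apply_moves", "kwargs": {
  "rows": [
    {"fingers": 255,"x": 0,"y": 0,"z": 0.1,"rx": 0,"ry": 0,"rz": 0},
    {"fingers": 255,"x": 0,"y": 0,"z": 0.2,"rx": 0,"ry": 0,"rz": 0},
    {"fingers": 255,"x": 0,"y": 0,"z": 0.2,"rx": 0,"ry": 0,"rz": 0},
    {"fingers": 255,"x": 0,"y": 0,"z": 0.2,"rx": 0,"ry": 0,"rz": 0},
    {"fingers": 255,"x": 0,"y": 0,"z": 0.2,"rx": 0,"ry": 0,"rz": 0}
  ]
}}

```text
t: 8.53
ee_pos: [468.6, -82.3, 52.3]
eef_rot: [0.0, 1.0, -0.001, 0.0]
contact_force: [0.2, 0.4, -0.9]
gripper_width: 0.222
grasp_force: 20.0
```

Run:
```python
from h import *
p,d=get_image("side");cv2.imwrite("pics/s2.png",cv2.resize(p[130:250,270:450,::-1],None,fx=4,fy=4,interpolation=cv2.INTER_CUBIC))
print(sense()['contact_force'])
```

```text
[ 0.5805598  -0.06866144 -0.15113683]
```

View pics/s2.png

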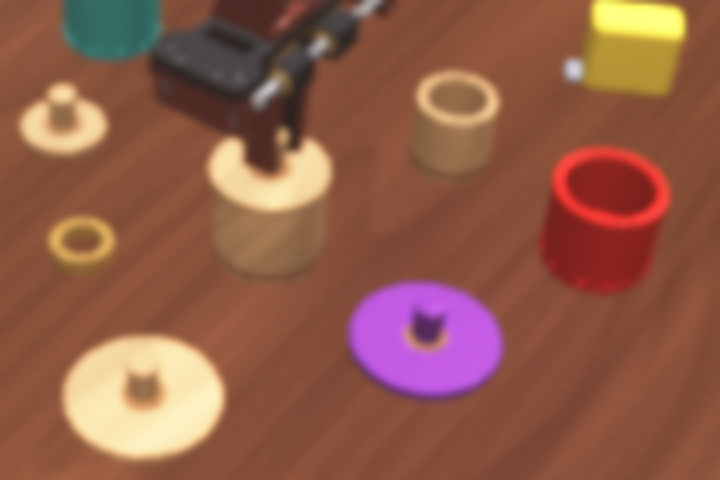

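The side crop shows the medium lid level and centred on its canister at crop (270,170), with no contact force yet. I'll lower a touch, release and rise.

Call:
{"fn": "apply_moves", "kwargs": {
  "rows": [
    {"fingers": 255,"x": 0,"y": 0,"z": 0.1,"rx": 0,"ry": 0,"rz": 0},
    {"fingers": 255,"x": 0,"y": 0,"z": 0.1,"rx": 0,"ry": 0,"rz": 0},
    {"fingers": 120,"x": 0,"y": 0,"z": 0.1,"rx": 0,"ry": 0,"rz": 0},
    {"fingers": 120,"x": 0,"y": 0,"z": 0.1,"rx": 0,"ry": 0,"rz": 0},
    {"fingers": 120,"x": 0,"y": 0,"z": 0.1,"rx": 0,"ry": 0,"rz": 0}
  ]
}}

```text
t: 9.0
ee_pos: [468.6, -82.3, 51.3]
eef_rot: [0.0, 1.0, -0.001, 0.0]
contact_force: [0.6, -0.3, -0.1]
gripper_width: 0.404
grasp_force: 0.0
```

Call:
{"fn": "apply_moves", "kwargs": {
  "rows": [
    {"fingers": 100,"x": 0,"y": 0,"z": 0,"rx": 0,"ry": 0,"rz": 0},
    {"fingers": 100,"x": 0,"y": 0,"z": -1,"rx": 0,"ry": 0,"rz": 0},
    {"fingers": 100,"x": 0,"y": 0,"z": -3,"rx": 0,"ry": 0,"rz": 0},
    {"fingers": 100,"x": 0,"y": 0,"z": -5,"rx": 0,"ry": 0,"rz": 0},
    {"fingers": 100,"x": 2,"y": 0,"z": -6,"rx": 0,"ry": 0,"rz": 0}
  ]
}}

```text
t: 9.42
ee_pos: [486.4, -82.7, 113.4]
eef_rot: [0.0, 1.0, -0.001, -0.001]
contact_force: [-0.1, -0.4, -0.4]
gripper_width: 0.606
grasp_force: 0.0
```

Call:
{"fn": "apply_moves", "kwargs": {
  "rows": [
    {"fingers": 100,"x": 3.5,"y": 0.2,"z": 0,"rx": 0,"ry": 0,"rz": 0},
    {"fingers": 100,"x": 7,"y": 0.5,"z": 0,"rx": 0,"ry": 0,"rz": 0},
    {"fingers": 100,"x": 10.5,"y": 0.5,"z": 0,"rx": 0,"ry": 0,"rz": 0},
    {"fingers": 100,"x": 14,"y": 0.5,"z": 0,"rx": 0,"ry": 0,"rz": 0},
    {"fingers": 100,"x": 16.1,"y": 0.5,"z": 0,"rx": 0,"ry": 0,"rz": 0}
  ]
}}

```text
t: 9.83
ee_pos: [652.9, -87.2, 112.0]
eef_rot: [-0.0, 1.0, -0.0, 0.001]
contact_force: [0.2, -0.5, 0.3]
gripper_width: 0.608
grasp_force: 0.0
```

Call:
{"fn": "apply_moves", "kwargs": {
  "rows": [
    {"fingers": 100,"x": 0,"y": 0,"z": 2,"rx": 0,"ry": 0,"rz": 0},
    {"fingers": 100,"x": 0,"y": 0,"z": 4,"rx": 0,"ry": 0,"rz": 0},
    {"fingers": 100,"x": 0,"y": 0,"z": 6,"rx": 0,"ry": 0,"rz": 0},
    {"fingers": 100,"x": 0,"y": 0,"z": 7,"rx": 0,"ry": 0,"rz": 0},
    {"fingers": 100,"x": 0,"y": 0,"z": 7,"rx": 0,"ry": 0,"rz": 0}
  ]
}}

```text
t: 10.25
ee_pos: [647.6, -87.3, 39.2]
eef_rot: [-0.0, 1.0, -0.001, -0.002]
contact_force: [-1.1, -0.3, -0.2]
gripper_width: 0.605
grasp_force: 0.0
```

Call:
{"fn": "apply_moves", "kwargs": {
  "rows": [
    {"fingers": 100,"x": 0,"y": 0,"z": 0,"rx": 0,"ry": 0,"rz": 0},
    {"fingers": 100,"x": 0,"y": 0,"z": 0,"rx": 0,"ry": 0,"rz": 0},
    {"fingers": 100,"x": 0,"y": 0,"z": 0,"rx": 0,"ry": 0,"rz": 0},
    {"fingers": 100,"x": 0,"y": 0,"z": 0,"rx": 0,"ry": 0,"rz": 0},
    {"fingers": 100,"x": 0,"y": 0,"z": 0,"rx": 0,"ry": 0,"rz": 0}
  ]
}}

```text
t: 10.67
ee_pos: [650.1, -87.6, 42.2]
eef_rot: [0.0, 1.0, -0.001, 0.001]
contact_force: [-0.0, -0.7, 0.4]
gripper_width: 0.61
grasp_force: 0.0
```

Descend 48 mm to about -6 and grip.

Call:
{"fn": "apply_moves", "kwargs": {
  "rows": [
    {"fingers": 100,"x": -0.1,"y": 0,"z": 1.2,"rx": 0,"ry": 0,"rz": 0},
    {"fingers": 100,"x": -0.1,"y": 0,"z": 2.4,"rx": 0,"ry": 0,"rz": 0},
    {"fingers": 100,"x": -0.1,"y": 0,"z": 3.6,"rx": 0,"ry": 0,"rz": 0},
    {"fingers": 100,"x": -0.1,"y": 0,"z": 4.4,"rx": 0,"ry": 0,"rz": 0},
    {"fingers": 100,"x": -0.1,"y": 0,"z": 4.7,"rx": 0,"ry": 0,"rz": 0}
  ]
}}

```text
t: 11.08
ee_pos: [646.8, -87.3, -8.5]
eef_rot: [-0.0, 1.0, -0.001, -0.002]
contact_force: [-0.5, -0.6, -0.0]
gripper_width: 0.611
grasp_force: 0.0
```

Call:
{"fn": "apply_moves", "kwargs": {
  "rows": [
    {"fingers": 100,"x": 0,"y": 0,"z": 0,"rx": 0,"ry": 0,"rz": 0},
    {"fingers": 100,"x": 0,"y": 0,"z": 0,"rx": 0,"ry": 0,"rz": 0},
    {"fingers": 100,"x": 0,"y": 0,"z": 0,"rx": 0,"ry": 0,"rz": 0},
    {"fingers": 100,"x": 0,"y": 0,"z": 0,"rx": 0,"ry": 0,"rz": 0},
    {"fingers": 100,"x": 0,"y": 0,"z": 0,"rx": 0,"ry": 0,"rz": 0}
  ]
}}

```text
t: 11.5
ee_pos: [649.0, -87.5, -5.1]
eef_rot: [0.0, 1.0, -0.001, 0.001]
contact_force: [0.3, 0.9, 0.6]
gripper_width: 0.611
grasp_force: 0.0
```

Call:
{"fn": "apply_moves", "kwargs": {
  "rows": [
    {"fingers": 255,"x": 0,"y": 0,"z": 0,"rx": 0,"ry": 0,"rz": 0},
    {"fingers": 255,"x": 0,"y": 0,"z": 0,"rx": 0,"ry": 0,"rz": 0},
    {"fingers": 255,"x": 0,"y": 0,"z": 0,"rx": 0,"ry": 0,"rz": 0},
    {"fingers": 255,"x": 0,"y": 0,"z": 0,"rx": 0,"ry": 0,"rz": 0},
    {"fingers": 255,"x": 0,"y": 0,"z": 0,"rx": 0,"ry": 0,"rz": 0}
  ]
}}

```text
t: 11.92
ee_pos: [648.6, -87.5, -5.7]
eef_rot: [0.0, 1.0, -0.001, 0.0]
contact_force: [0.1, 0.4, 0.3]
gripper_width: 0.268
grasp_force: 0.0
```

Call:
{"fn": "apply_moves", "kwargs": {
  "rows": [
    {"fingers": 255,"x": 0,"y": 0,"z": 0,"rx": 0,"ry": 0,"rz": 0},
    {"fingers": 255,"x": 0,"y": 0,"z": 0,"rx": 0,"ry": 0,"rz": 0},
    {"fingers": 255,"x": 0,"y": 0,"z": 0,"rx": 0,"ry": 0,"rz": 0},
    {"fingers": 255,"x": 0,"y": 0,"z": 0,"rx": 0,"ry": 0,"rz": 0},
    {"fingers": 255,"x": 0,"y": 0,"z": 0,"rx": 0,"ry": 0,"rz": 0}
  ]
}}

```text
t: 12.33
ee_pos: [648.6, -87.5, -5.7]
eef_rot: [0.0, 1.0, -0.001, 0.0]
contact_force: [0.2, -0.8, -0.6]
gripper_width: 0.223
grasp_force: 20.0
```

Call:
{"fn": "apply_moves", "kwargs": {
  "rows": [
    {"fingers": 255,"x": 0,"y": 0,"z": -1,"rx": 0,"ry": 0,"rz": 0},
    {"fingers": 255,"x": 0,"y": 0,"z": -3,"rx": 0,"ry": 0,"rz": 0},
    {"fingers": 255,"x": 0,"y": 0,"z": -6,"rx": 0,"ry": 0,"rz": 0},
    {"fingers": 255,"x": 0,"y": 0,"z": -9,"rx": 0,"ry": 0,"rz": 0},
    {"fingers": 255,"x": 0,"y": 0,"z": -11,"rx": 0,"ry": 0,"rz": 0}
  ]
}}

```text
t: 12.75
ee_pos: [649.7, -87.5, 107.9]
eef_rot: [0.0, 1.0, -0.001, 0.002]
contact_force: [1.0, 0.6, 0.1]
gripper_width: 0.222
grasp_force: 20.0
```

Call:
{"fn": "apply_moves", "kwargs": {
  "rows": [
    {"fingers": 255,"x": -1.5,"y": 1,"z": 0,"rx": 0,"ry": 0,"rz": 0},
    {"fingers": 255,"x": -4,"y": 2.6,"z": 0,"rx": 0,"ry": 0,"rz": 0},
    {"fingers": 255,"x": -7,"y": 4.5,"z": 0,"rx": 0,"ry": 0,"rz": 0},
    {"fingers": 255,"x": -10,"y": 6.4,"z": 0,"rx": 0,"ry": 0,"rz": 0},
    {"fingers": 255,"x": -12.5,"y": 8,"z": 0,"rx": 0,"ry": 0,"rz": 0}
  ]
}}

```text
t: 13.17
ee_pos: [521.3, -168.6, 104.9]
eef_rot: [0.0, 1.0, -0.001, -0.0]
contact_force: [-0.7, 0.2, -1.0]
gripper_width: 0.218
grasp_force: 20.0
```

Call:
{"fn": "apply_moves", "kwargs": {
  "rows": [
    {"fingers": 255,"x": -2.5,"y": 1.6,"z": 0,"rx": 0,"ry": 0,"rz": 0},
    {"fingers": 255,"x": -5,"y": 3.3,"z": 0,"rx": 0,"ry": 0,"rz": 0},
    {"fingers": 255,"x": -7.5,"y": 4.9,"z": 0,"rx": 0,"ry": 0,"rz": 0},
    {"fingers": 255,"x": -9.5,"y": 6.2,"z": 0,"rx": 0,"ry": 0,"rz": 0},
    {"fingers": 255,"x": -10.6,"y": 6.9,"z": 0,"rx": 0,"ry": 0,"rz": 0}
  ]
}}

```text
t: 13.58
ee_pos: [414.7, -238.0, 104.9]
eef_rot: [0.0, 1.0, -0.002, -0.0]
contact_force: [-0.4, -0.8, -1.5]
gripper_width: 0.224
grasp_force: 20.0
```

Call:
{"fn": "apply_moves", "kwargs": {
  "rows": [
    {"fingers": 255,"x": 0,"y": 0,"z": 0,"rx": 0,"ry": 0,"rz": 0},
    {"fingers": 255,"x": 0,"y": 0,"z": 0,"rx": 0,"ry": 0,"rz": 0},
    {"fingers": 255,"x": 0,"y": 0,"z": 1,"rx": 0,"ry": 0,"rz": 0},
    {"fingers": 255,"x": 0,"y": 0,"z": 2,"rx": 0,"ry": 0,"rz": 0},
    {"fingers": 255,"x": 0,"y": 0,"z": 3,"rx": 0,"ry": 0,"rz": 0}
  ]
}}

```text
t: 14.0
ee_pos: [418.4, -235.1, 73.0]
eef_rot: [-0.0, 1.0, 0.001, 0.0]
contact_force: [-0.6, -0.6, -0.7]
gripper_width: 0.219
grasp_force: 20.0
```

Call:
{"fn": "apply_moves", "kwargs": {
  "rows": [
    {"fingers": 255,"x": 0,"y": 0,"z": 0,"rx": 0,"ry": 0,"rz": 0},
    {"fingers": 255,"x": 0,"y": 0,"z": 0,"rx": 0,"ry": 0,"rz": 0},
    {"fingers": 255,"x": 0,"y": 0,"z": 0,"rx": 0,"ry": 0,"rz": 0},
    {"fingers": 255,"x": 0,"y": 0,"z": 0,"rx": 0,"ry": 0,"rz": 0},
    {"fingers": 255,"x": 0,"y": 0,"z": 0,"rx": 0,"ry": 0,"rz": 0}
  ]
}}

```text
t: 14.42
ee_pos: [417.7, -236.3, 74.6]
eef_rot: [0.0, 1.0, -0.001, 0.0]
contact_force: [0.1, -0.4, -0.1]
gripper_width: 0.22
grasp_force: 20.0
```

On target; descend 29 mm to about 45.5.

Call:
{"fn": "apply_moves", "kwargs": {
  "rows": [
    {"fingers": 255,"x": 0,"y": 0,"z": 0.8,"rx": 0,"ry": 0,"rz": 0},
    {"fingers": 255,"x": 0,"y": 0,"z": 1.6,"rx": 0,"ry": 0,"rz": 0},
    {"fingers": 255,"x": 0,"y": 0,"z": 2.2,"rx": 0,"ry": 0,"rz": 0},
    {"fingers": 255,"x": 0,"y": 0,"z": 2.6,"rx": 0,"ry": 0,"rz": 0},
    {"fingers": 255,"x": 0,"y": 0,"z": 2.8,"rx": 0,"ry": 0,"rz": 0}
  ]
}}

```text
t: 14.83
ee_pos: [416.7, -235.9, 45.2]
eef_rot: [-0.0, 1.0, -0.001, -0.001]
contact_force: [-0.0, -0.4, -0.8]
gripper_width: 0.223
grasp_force: 20.0
```

Call:
{"fn": "apply_moves", "kwargs": {
  "rows": [
    {"fingers": 255,"x": 0,"y": 0,"z": 0.1,"rx": 0,"ry": 0,"rz": 0},
    {"fingers": 255,"x": 0,"y": 0,"z": 0.2,"rx": 0,"ry": 0,"rz": 0},
    {"fingers": 255,"x": 0,"y": 0,"z": 0.2,"rx": 0,"ry": 0,"rz": 0},
    {"fingers": 255,"x": 0,"y": 0,"z": 0.2,"rx": 0,"ry": 0,"rz": 0},
    {"fingers": 255,"x": 0,"y": 0,"z": 0.2,"rx": 0,"ry": 0,"rz": 0}
  ]
}}

```text
t: 15.25
ee_pos: [417.1, -236.2, 45.0]
eef_rot: [-0.0, 1.0, -0.001, -0.0]
contact_force: [-4.5, 0.8, 11.7]
gripper_width: 0.219
grasp_force: 20.0
```

Call:
{"fn": "apply_moves", "kwargs": {
  "rows": [
    {"fingers": 255,"x": 0,"y": 0,"z": -0.1,"rx": 0,"ry": 0,"rz": 0},
    {"fingers": 255,"x": 0,"y": 0,"z": -0.1,"rx": 0,"ry": 0,"rz": 0},
    {"fingers": 120,"x": 0,"y": 0,"z": -0.1,"rx": 0,"ry": 0,"rz": 0},
    {"fingers": 120,"x": 0,"y": 0,"z": -0.1,"rx": 0,"ry": 0,"rz": 0},
    {"fingers": 120,"x": 0,"y": 0,"z": -0.1,"rx": 0,"ry": 0,"rz": 0}
  ]
}}

```text
t: 15.67
ee_pos: [417.4, -236.2, 45.2]
eef_rot: [0.0, 1.0, -0.001, -0.0]
contact_force: [0.2, -0.6, -0.6]
gripper_width: 0.407
grasp_force: 0.0
```

Call:
{"fn": "apply_moves", "kwargs": {
  "rows": [
    {"fingers": 100,"x": 0,"y": 0,"z": 0,"rx": 0,"ry": 0,"rz": 0},
    {"fingers": 100,"x": 0,"y": 0,"z": -1,"rx": 0,"ry": 0,"rz": 0},
    {"fingers": 100,"x": 0,"y": 0,"z": -3,"rx": 0,"ry": 0,"rz": 0},
    {"fingers": 100,"x": 0,"y": 0,"z": -5.5,"rx": 0,"ry": 0,"rz": 0},
    {"fingers": 100,"x": 0,"y": 0,"z": -8,"rx": 0,"ry": 0,"rz": 0}
  ]
}}

```text
t: 16.08
ee_pos: [416.9, -235.9, 126.5]
eef_rot: [-0.0, 1.0, -0.001, -0.0]
contact_force: [0.2, 0.2, 1.1]
gripper_width: 0.61
grasp_force: 0.0
```

Call:
{"fn": "apply_moves", "kwargs": {
  "rows": [
    {"fingers": 100,"x": 0.3,"y": -3.5,"z": 0,"rx": 0,"ry": 0,"rz": 0},
    {"fingers": 100,"x": 0.8,"y": -7,"z": 0,"rx": 0,"ry": 0,"rz": 0},
    {"fingers": 100,"x": 1.3,"y": -10.5,"z": 0,"rx": 0,"ry": 0,"rz": 0},
    {"fingers": 100,"x": 1.8,"y": -14,"z": 0,"rx": 0,"ry": 0,"rz": 0},
    {"fingers": 100,"x": 2.3,"y": -17.5,"z": 0,"rx": 0,"ry": 0,"rz": 0}
  ]
}}

```text
t: 16.5
ee_pos: [440.7, -59.8, 126.2]
eef_rot: [0.0, 1.0, -0.001, 0.001]
contact_force: [0.3, 0.5, 0.6]
gripper_width: 0.611
grasp_force: 0.0
```

Call:
{"fn": "apply_moves", "kwargs": {
  "rows": [
    {"fingers": 100,"x": 0.3,"y": -3.5,"z": 0,"rx": 0,"ry": 0,"rz": 0},
    {"fingers": 100,"x": 0.6,"y": -7,"z": 0,"rx": 0,"ry": 0,"rz": 0},
    {"fingers": 100,"x": 0.6,"y": -10.5,"z": 0,"rx": 0,"ry": 0,"rz": 0},
    {"fingers": 100,"x": 0.6,"y": -13,"z": 1,"rx": 0,"ry": 0,"rz": 0},
    {"fingers": 100,"x": 0.6,"y": -14,"z": 3,"rx": 0,"ry": 0,"rz": 0}
  ]
}}

```text
t: 16.92
ee_pos: [448.9, 83.7, 97.7]
eef_rot: [-0.001, 1.0, 0.002, 0.003]
contact_force: [0.8, 0.3, -0.9]
gripper_width: 0.609
grasp_force: 0.0
```

Call:
{"fn": "apply_moves", "kwargs": {
  "rows": [
    {"fingers": 100,"x": 0,"y": 0,"z": 2,"rx": 0,"ry": 0,"rz": 0},
    {"fingers": 100,"x": 0,"y": 0,"z": 4,"rx": 0,"ry": 0,"rz": 0},
    {"fingers": 100,"x": 0,"y": 0,"z": 5,"rx": 0,"ry": 0,"rz": 0},
    {"fingers": 100,"x": 0,"y": 0,"z": 5,"rx": 0,"ry": 0,"rz": 0},
    {"fingers": 100,"x": 0,"y": 0,"z": 5,"rx": 0,"ry": 0,"rz": 0}
  ]
}}

```text
t: 17.33
ee_pos: [446.8, 78.6, 45.6]
eef_rot: [0.0, 1.0, -0.001, -0.0]
contact_force: [-0.5, 0.0, -0.5]
gripper_width: 0.608
grasp_force: 0.0
```

Call:
{"fn": "apply_moves", "kwargs": {
  "rows": [
    {"fingers": 100,"x": 0,"y": 0,"z": 0,"rx": 0,"ry": 0,"rz": 0},
    {"fingers": 100,"x": 0,"y": 0,"z": 0,"rx": 0,"ry": 0,"rz": 0},
    {"fingers": 100,"x": 0,"y": 0,"z": 0,"rx": 0,"ry": 0,"rz": 0},
    {"fingers": 100,"x": 0,"y": 0,"z": 0,"rx": 0,"ry": 0,"rz": 0},
    {"fingers": 100,"x": 0,"y": 0,"z": 0,"rx": 0,"ry": 0,"rz": 0}
  ]
}}

```text
t: 17.75
ee_pos: [447.0, 78.7, 45.7]
eef_rot: [-0.0, 1.0, -0.001, 0.0]
contact_force: [0.4, 0.6, -0.1]
gripper_width: 0.608
grasp_force: 0.0
```

Right over it. Descend 52 mm, grip.

Call:
{"fn": "apply_moves", "kwargs": {
  "rows": [
    {"fingers": 100,"x": 0,"y": 0,"z": 1.2,"rx": 0,"ry": 0,"rz": 0},
    {"fingers": 100,"x": 0,"y": 0,"z": 2.4,"rx": 0,"ry": 0,"rz": 0},
    {"fingers": 100,"x": 0,"y": 0,"z": 3.6,"rx": 0,"ry": 0,"rz": 0},
    {"fingers": 100,"x": 0,"y": 0,"z": 4.6,"rx": 0,"ry": 0,"rz": 0},
    {"fingers": 100,"x": 0,"y": 0,"z": 5.1,"rx": 0,"ry": 0,"rz": 0}
  ]
}}

```text
t: 18.17
ee_pos: [446.2, 78.6, -6.7]
eef_rot: [0.0, 1.0, -0.001, -0.001]
contact_force: [-1.1, -0.2, -0.1]
gripper_width: 0.608
grasp_force: 0.0
```

Call:
{"fn": "apply_moves", "kwargs": {
  "rows": [
    {"fingers": 100,"x": 0,"y": 0,"z": 0,"rx": 0,"ry": 0,"rz": 0},
    {"fingers": 100,"x": 0,"y": 0,"z": 0,"rx": 0,"ry": 0,"rz": 0},
    {"fingers": 100,"x": 0,"y": 0,"z": 0,"rx": 0,"ry": 0,"rz": 0},
    {"fingers": 200,"x": 0,"y": 0,"z": 0,"rx": 0,"ry": 0,"rz": 0},
    {"fingers": 255,"x": 0,"y": 0,"z": 0,"rx": 0,"ry": 0,"rz": 0}
  ]
}}

```text
t: 18.58
ee_pos: [447.2, 78.8, -5.3]
eef_rot: [-0.0, 1.0, -0.001, 0.001]
contact_force: [0.2, 0.3, 0.3]
gripper_width: 0.495
grasp_force: 0.0
```

Call:
{"fn": "apply_moves", "kwargs": {
  "rows": [
    {"fingers": 255,"x": 0,"y": 0,"z": 0,"rx": 0,"ry": 0,"rz": 0},
    {"fingers": 255,"x": 0,"y": 0,"z": 0,"rx": 0,"ry": 0,"rz": 0},
    {"fingers": 255,"x": 0,"y": 0,"z": 0,"rx": 0,"ry": 0,"rz": 0},
    {"fingers": 255,"x": 0,"y": 0,"z": 0,"rx": 0,"ry": 0,"rz": 0},
    {"fingers": 255,"x": 0,"y": 0,"z": 0,"rx": 0,"ry": 0,"rz": 0}
  ]
}}

```text
t: 19.0
ee_pos: [446.8, 78.8, -5.6]
eef_rot: [0.0, 1.0, -0.001, 0.0]
contact_force: [0.5, 0.1, 1.7]
gripper_width: 0.219
grasp_force: 20.0
```

Call:
{"fn": "apply_moves", "kwargs": {
  "rows": [
    {"fingers": 255,"x": 0,"y": 0,"z": 0,"rx": 0,"ry": 0,"rz": 0},
    {"fingers": 255,"x": 0,"y": 0,"z": 0,"rx": 0,"ry": 0,"rz": 0},
    {"fingers": 255,"x": 0,"y": 0,"z": 0,"rx": 0,"ry": 0,"rz": 0},
    {"fingers": 255,"x": 0,"y": 0,"z": 0,"rx": 0,"ry": 0,"rz": 0},
    {"fingers": 255,"x": 0,"y": 0,"z": 0,"rx": 0,"ry": 0,"rz": 0}
  ]
}}

```text
t: 19.42
ee_pos: [446.8, 78.8, -5.7]
eef_rot: [0.0, 1.0, -0.001, 0.0]
contact_force: [-0.3, -0.6, 2.9]
gripper_width: 0.221
grasp_force: 20.0
```

Call:
{"fn": "apply_moves", "kwargs": {
  "rows": [
    {"fingers": 255,"x": 0,"y": 0,"z": -1,"rx": 0,"ry": 0,"rz": 0},
    {"fingers": 255,"x": 0,"y": 0,"z": -3,"rx": 0,"ry": 0,"rz": 0},
    {"fingers": 255,"x": 0,"y": 0,"z": -6,"rx": 0,"ry": 0,"rz": 0},
    {"fingers": 255,"x": 0,"y": 0,"z": -9,"rx": 0,"ry": 0,"rz": 0},
    {"fingers": 255,"x": 0,"y": 0,"z": -11,"rx": 0,"ry": 0,"rz": 0}
  ]
}}

```text
t: 19.83
ee_pos: [447.2, 79.1, 107.0]
eef_rot: [-0.0, 1.0, -0.0, 0.001]
contact_force: [0.8, 0.3, -1.2]
gripper_width: 0.222
grasp_force: 20.0
```

Call:
{"fn": "apply_moves", "kwargs": {
  "rows": [
    {"fingers": 255,"x": 0.3,"y": -1.5,"z": 0,"rx": 0,"ry": 0,"rz": 0},
    {"fingers": 255,"x": 0.9,"y": -4.5,"z": 0,"rx": 0,"ry": 0,"rz": 0},
    {"fingers": 255,"x": 1.7,"y": -8,"z": 0,"rx": 0,"ry": 0,"rz": 0},
    {"fingers": 255,"x": 2.4,"y": -11.5,"z": 0,"rx": 0,"ry": 0,"rz": 0},
    {"fingers": 255,"x": 3.1,"y": -15,"z": 0,"rx": 0,"ry": 0,"rz": 0}
  ]
}}

```text
t: 20.25
ee_pos: [478.0, 230.0, 104.9]
eef_rot: [-0.0, 1.0, -0.001, 0.0]
contact_force: [0.9, 0.6, -0.6]
gripper_width: 0.219
grasp_force: 20.0
```

Call:
{"fn": "apply_moves", "kwargs": {
  "rows": [
    {"fingers": 255,"x": 0.8,"y": -3.8,"z": 0,"rx": 0,"ry": 0,"rz": 0},
    {"fingers": 255,"x": 1.6,"y": -7.6,"z": 0,"rx": 0,"ry": 0,"rz": 0},
    {"fingers": 255,"x": 2.4,"y": -11.4,"z": 0,"rx": 0,"ry": 0,"rz": 0},
    {"fingers": 255,"x": 3.2,"y": -15,"z": 0,"rx": 0,"ry": 0,"rz": 0},
    {"fingers": 255,"x": 3.7,"y": -17.7,"z": 0,"rx": 0,"ry": 0,"rz": 0}
  ]
}}

```text
t: 20.67
ee_pos: [514.7, 409.3, 104.7]
eef_rot: [-0.001, 1.0, 0.0, -0.0]
contact_force: [0.7, -0.4, -0.2]
gripper_width: 0.219
grasp_force: 20.0
```

Call:
{"fn": "apply_moves", "kwargs": {
  "rows": [
    {"fingers": 255,"x": 0,"y": 0,"z": 0,"rx": 0,"ry": 0,"rz": 0},
    {"fingers": 255,"x": 0,"y": 0,"z": 0,"rx": 0,"ry": 0,"rz": 0},
    {"fingers": 255,"x": 0,"y": 0,"z": 0.5,"rx": 0,"ry": 0,"rz": 0},
    {"fingers": 255,"x": 0,"y": 0,"z": 1,"rx": 0,"ry": 0,"rz": 0},
    {"fingers": 255,"x": 0,"y": 0,"z": 1.5,"rx": 0,"ry": 0,"rz": 0}
  ]
}}

```text
t: 21.08
ee_pos: [515.5, 403.5, 88.7]
eef_rot: [0.001, 1.0, -0.002, -0.0]
contact_force: [-0.1, 0.1, -1.0]
gripper_width: 0.22
grasp_force: 20.0
```

Call:
{"fn": "apply_moves", "kwargs": {
  "rows": [
    {"fingers": 255,"x": 0,"y": 0,"z": 0,"rx": 0,"ry": 0,"rz": 0},
    {"fingers": 255,"x": 0,"y": 0,"z": 0,"rx": 0,"ry": 0,"rz": 0},
    {"fingers": 255,"x": 0,"y": 0,"z": 0,"rx": 0,"ry": 0,"rz": 0},
    {"fingers": 255,"x": 0,"y": 0,"z": 0,"rx": 0,"ry": 0,"rz": 0},
    {"fingers": 255,"x": 0,"y": 0,"z": 0,"rx": 0,"ry": 0,"rz": 0}
  ]
}}

```text
t: 21.5
ee_pos: [515.3, 405.8, 89.6]
eef_rot: [-0.0, 1.0, -0.001, 0.0]
contact_force: [0.1, 0.5, -0.8]
gripper_width: 0.222
grasp_force: 20.0
```

On target; descend 28 mm.

Call:
{"fn": "apply_moves", "kwargs": {
  "rows": [
    {"fingers": 255,"x": 0,"y": 0,"z": 0.8,"rx": 0,"ry": 0,"rz": 0},
    {"fingers": 255,"x": 0,"y": 0,"z": 1.6,"rx": 0,"ry": 0,"rz": 0},
    {"fingers": 255,"x": 0,"y": 0,"z": 2.2,"rx": 0,"ry": 0,"rz": 0},
    {"fingers": 255,"x": 0,"y": 0,"z": 2.5,"rx": 0,"ry": 0,"rz": 0},
    {"fingers": 255,"x": 0,"y": 0,"z": 2.7,"rx": 0,"ry": 0,"rz": 0}
  ]
}}

```text
t: 21.92
ee_pos: [514.6, 405.2, 61.4]
eef_rot: [0.001, 1.0, -0.001, -0.001]
contact_force: [-5.0, -4.6, 14.1]
gripper_width: 0.225
grasp_force: 20.0
```

Call:
{"fn": "apply_moves", "kwargs": {
  "rows": [
    {"fingers": 255,"x": 0,"y": 0,"z": 0.1,"rx": 0,"ry": 0,"rz": 0},
    {"fingers": 255,"x": 0,"y": 0,"z": 0.1,"rx": 0,"ry": 0,"rz": 0},
    {"fingers": 255,"x": 0,"y": 0,"z": 0.1,"rx": 0,"ry": 0,"rz": 0},
    {"fingers": 255,"x": 0,"y": 0,"z": 0.1,"rx": 0,"ry": 0,"rz": 0},
    {"fingers": 255,"x": 0,"y": 0,"z": 0.1,"rx": 0,"ry": 0,"rz": 0}
  ]
}}

```text
t: 22.33
ee_pos: [515.1, 405.8, 61.5]
eef_rot: [-0.0, 1.0, -0.001, 0.0]
contact_force: [-1.8, -1.2, 2.2]
gripper_width: 0.225
grasp_force: 20.0
```

Seated at the expected height (61.5). Release and rise.

Call:
{"fn": "apply_moves", "kwargs": {
  "rows": [
    {"fingers": 150,"x": 0,"y": 0,"z": 0,"rx": 0,"ry": 0,"rz": 0},
    {"fingers": 120,"x": 0,"y": 0,"z": 0,"rx": 0,"ry": 0,"rz": 0},
    {"fingers": 120,"x": 0,"y": 0,"z": 0,"rx": 0,"ry": 0,"rz": 0},
    {"fingers": 120,"x": 0,"y": 0,"z": 0,"rx": 0,"ry": 0,"rz": 0},
    {"fingers": 120,"x": 0,"y": 0,"z": 0,"rx": 0,"ry": 0,"rz": 0}
  ]
}}

```text
t: 22.75
ee_pos: [515.2, 405.7, 61.1]
eef_rot: [-0.0, 1.0, -0.001, 0.0]
contact_force: [0.2, 0.0, -0.4]
gripper_width: 0.52
grasp_force: 0.0
```

Call:
{"fn": "apply_moves", "kwargs": {
  "rows": [
    {"fingers": 100,"x": 0,"y": 0,"z": 0,"rx": 0,"ry": 0,"rz": 0},
    {"fingers": 100,"x": 0,"y": 0,"z": -1,"rx": 0,"ry": 0,"rz": 0},
    {"fingers": 100,"x": 0,"y": 0,"z": -3,"rx": 0,"ry": 0,"rz": 0},
    {"fingers": 100,"x": 0,"y": 0,"z": -5,"rx": 0,"ry": 0,"rz": 0},
    {"fingers": 100,"x": 0,"y": 0,"z": -6,"rx": 0,"ry": 0,"rz": 0}
  ]
}}

```text
t: 23.17
ee_pos: [516.1, 406.8, 124.4]
eef_rot: [-0.001, 1.0, -0.001, 0.001]
contact_force: [0.8, -0.2, 0.5]
gripper_width: 0.605
grasp_force: 0.0
```

Call:
{"fn": "apply_moves", "kwargs": {
  "rows": [
    {"fingers": 100,"x": -2,"y": 3.5,"z": 0,"rx": 0,"ry": 0,"rz": 0},
    {"fingers": 100,"x": -4,"y": 7,"z": 0,"rx": 0,"ry": 0,"rz": 0},
    {"fingers": 100,"x": -6,"y": 10.5,"z": 0,"rx": 0,"ry": 0,"rz": 0},
    {"fingers": 100,"x": -8,"y": 14,"z": 0,"rx": 0,"ry": 0,"rz": 0},
    {"fingers": 100,"x": -9.6,"y": 17.1,"z": 0,"rx": 0,"ry": 0,"rz": 0}
  ]
}}

```text
t: 23.58
ee_pos: [417.3, 232.6, 121.3]
eef_rot: [0.0, 1.0, -0.001, -0.0]
contact_force: [1.2, -0.0, 0.7]
gripper_width: 0.612
grasp_force: 0.0
```

Call:
{"fn": "apply_moves", "kwargs": {
  "rows": [
    {"fingers": 100,"x": 0,"y": 0,"z": 2,"rx": 0,"ry": 0,"rz": 0},
    {"fingers": 100,"x": 0,"y": 0,"z": 4,"rx": 0,"ry": 0,"rz": 0},
    {"fingers": 100,"x": 0,"y": 0,"z": 6,"rx": 0,"ry": 0,"rz": 0},
    {"fingers": 100,"x": 0,"y": 0,"z": 7.5,"rx": 0,"ry": 0,"rz": 0},
    {"fingers": 100,"x": 0,"y": 0,"z": 7.5,"rx": 0,"ry": 0,"rz": 0}
  ]
}}

```text
t: 24.0
ee_pos: [417.3, 233.6, 44.2]
eef_rot: [0.001, 1.0, -0.001, -0.002]
contact_force: [-0.8, 0.1, 0.0]
gripper_width: 0.606
grasp_force: 0.0
```

Call:
{"fn": "apply_moves", "kwargs": {
  "rows": [
    {"fingers": 100,"x": 0,"y": 0,"z": 0,"rx": 0,"ry": 0,"rz": 0},
    {"fingers": 100,"x": 0,"y": 0,"z": 0,"rx": 0,"ry": 0,"rz": 0},
    {"fingers": 100,"x": 0,"y": 0,"z": 0,"rx": 0,"ry": 0,"rz": 0},
    {"fingers": 100,"x": 0,"y": 0,"z": 0,"rx": 0,"ry": 0,"rz": 0},
    {"fingers": 100,"x": 0,"y": 0,"z": 0,"rx": 0,"ry": 0,"rz": 0}
  ]
}}

```text
t: 24.42
ee_pos: [419.5, 235.1, 47.0]
eef_rot: [-0.0, 1.0, -0.001, 0.001]
contact_force: [-0.0, 0.3, -0.6]
gripper_width: 0.607
grasp_force: 0.0
```

Call:
{"fn": "apply_moves", "kwargs": {
  "rows": [
    {"fingers": 100,"x": 0,"y": 0,"z": 1.2,"rx": 0,"ry": 0,"rz": 0},
    {"fingers": 100,"x": 0,"y": 0,"z": 2.4,"rx": 0,"ry": 0,"rz": 0},
    {"fingers": 100,"x": 0,"y": 0,"z": 3.6,"rx": 0,"ry": 0,"rz": 0},
    {"fingers": 100,"x": 0,"y": 0,"z": 4.6,"rx": 0,"ry": 0,"rz": 0},
    {"fingers": 100,"x": 0,"y": 0,"z": 5.2,"rx": 0,"ry": 0,"rz": 0}
  ]
}}

```text
t: 24.83
ee_pos: [418.7, 234.6, -6.5]
eef_rot: [0.0, 1.0, -0.001, -0.0]
contact_force: [-0.3, 0.0, 1.3]
gripper_width: 0.605
grasp_force: 0.0
```

Call:
{"fn": "apply_moves", "kwargs": {
  "rows": [
    {"fingers": 100,"x": 0,"y": 0,"z": 0,"rx": 0,"ry": 0,"rz": 0},
    {"fingers": 100,"x": 0,"y": 0,"z": 0,"rx": 0,"ry": 0,"rz": 0},
    {"fingers": 100,"x": 0,"y": 0,"z": 0,"rx": 0,"ry": 0,"rz": 0},
    {"fingers": 200,"x": 0,"y": 0,"z": 0,"rx": 0,"ry": 0,"rz": 0},
    {"fingers": 255,"x": 0,"y": 0,"z": 0,"rx": 0,"ry": 0,"rz": 0}
  ]
}}

```text
t: 25.25
ee_pos: [419.3, 235.0, -5.2]
eef_rot: [-0.0, 1.0, -0.001, 0.0]
contact_force: [0.7, 0.0, -0.5]
gripper_width: 0.497
grasp_force: 0.0
```

Call:
{"fn": "apply_moves", "kwargs": {
  "rows": [
    {"fingers": 255,"x": 0,"y": 0,"z": 0,"rx": 0,"ry": 0,"rz": 0},
    {"fingers": 255,"x": 0,"y": 0,"z": 0,"rx": 0,"ry": 0,"rz": 0},
    {"fingers": 255,"x": 0,"y": 0,"z": 0,"rx": 0,"ry": 0,"rz": 0},
    {"fingers": 255,"x": 0,"y": 0,"z": 0,"rx": 0,"ry": 0,"rz": 0},
    {"fingers": 255,"x": 0,"y": 0,"z": 0,"rx": 0,"ry": 0,"rz": 0}
  ],
  "newtons": 25
}}

```text
t: 25.67
ee_pos: [419.0, 234.8, -5.6]
eef_rot: [-0.0, 1.0, -0.001, 0.0]
contact_force: [0.3, 1.2, 1.4]
gripper_width: 0.221
grasp_force: 25.0
```

Call:
{"fn": "apply_moves", "kwargs": {
  "rows": [
    {"fingers": 255,"x": 0,"y": 0,"z": 0,"rx": 0,"ry": 0,"rz": 0},
    {"fingers": 255,"x": 0,"y": 0,"z": 0,"rx": 0,"ry": 0,"rz": 0},
    {"fingers": 255,"x": 0,"y": 0,"z": 0,"rx": 0,"ry": 0,"rz": 0},
    {"fingers": 255,"x": 0,"y": 0,"z": 0,"rx": 0,"ry": 0,"rz": 0},
    {"fingers": 255,"x": 0,"y": 0,"z": 0,"rx": 0,"ry": 0,"rz": 0}
  ]
}}

```text
t: 26.08
ee_pos: [419.0, 234.8, -5.7]
eef_rot: [0.0, 1.0, -0.001, 0.0]
contact_force: [-0.5, -0.2, 4.0]
gripper_width: 0.222
grasp_force: 25.0
```

Call:
{"fn": "apply_moves", "kwargs": {
  "rows": [
    {"fingers": 255,"x": 0,"y": 0,"z": -1,"rx": 0,"ry": 0,"rz": 0},
    {"fingers": 255,"x": 0,"y": 0,"z": -3.5,"rx": 0,"ry": 0,"rz": 0},
    {"fingers": 255,"x": 0,"y": 0,"z": -7,"rx": 0,"ry": 0,"rz": 0},
    {"fingers": 255,"x": 0,"y": 0,"z": -10,"rx": 0,"ry": 0,"rz": 0},
    {"fingers": 255,"x": 0,"y": 0,"z": -12,"rx": 0,"ry": 0,"rz": 0}
  ]
}}

```text
t: 26.5
ee_pos: [419.5, 235.4, 117.3]
eef_rot: [-0.001, 1.0, -0.0, 0.001]
contact_force: [0.0, -0.4, -1.5]
gripper_width: 0.218
grasp_force: 25.0
```

Call:
{"fn": "apply_moves", "kwargs": {
  "rows": [
    {"fingers": 255,"x": 1.5,"y": 1,"z": 0,"rx": 0,"ry": 0,"rz": 0},
    {"fingers": 255,"x": 4,"y": 2.6,"z": 0,"rx": 0,"ry": 0,"rz": 0},
    {"fingers": 255,"x": 7,"y": 4.5,"z": 0,"rx": 0,"ry": 0,"rz": 0},
    {"fingers": 255,"x": 10,"y": 6.5,"z": 0,"rx": 0,"ry": 0,"rz": 0},
    {"fingers": 255,"x": 12.5,"y": 8,"z": 0,"rx": 0,"ry": 0,"rz": 0}
  ]
}}

```text
t: 26.92
ee_pos: [545.5, 152.4, 114.8]
eef_rot: [0.0, 1.0, -0.001, 0.0]
contact_force: [0.3, 0.9, -1.3]
gripper_width: 0.223
grasp_force: 25.0
```

Call:
{"fn": "apply_moves", "kwargs": {
  "rows": [
    {"fingers": 255,"x": 2.7,"y": 1.7,"z": 0,"rx": 0,"ry": 0,"rz": 0},
    {"fingers": 255,"x": 5.4,"y": 3.5,"z": 0,"rx": 0,"ry": 0,"rz": 0},
    {"fingers": 255,"x": 8.1,"y": 5.3,"z": 0,"rx": 0,"ry": 0,"rz": 0},
    {"fingers": 255,"x": 10.5,"y": 6.8,"z": 0,"rx": 0,"ry": 0,"rz": 0},
    {"fingers": 255,"x": 12,"y": 7.8,"z": 0,"rx": 0,"ry": 0,"rz": 0}
  ]
}}

```text
t: 27.33
ee_pos: [665.7, 73.6, 114.4]
eef_rot: [0.0, 1.0, -0.002, 0.0]
contact_force: [0.1, -0.4, -1.8]
gripper_width: 0.221
grasp_force: 25.0
```

Call:
{"fn": "apply_moves", "kwargs": {
  "rows": [
    {"fingers": 255,"x": 0,"y": 0,"z": 0,"rx": 0,"ry": 0,"rz": 0},
    {"fingers": 255,"x": 0,"y": 0,"z": 0,"rx": 0,"ry": 0,"rz": 0},
    {"fingers": 255,"x": 0,"y": 0,"z": 0.5,"rx": 0,"ry": 0,"rz": 0},
    {"fingers": 255,"x": 0,"y": 0,"z": 1,"rx": 0,"ry": 0,"rz": 0},
    {"fingers": 255,"x": 0,"y": 0,"z": 1.5,"rx": 0,"ry": 0,"rz": 0}
  ]
}}

```text
t: 27.75
ee_pos: [662.6, 77.7, 98.9]
eef_rot: [-0.0, 1.0, 0.0, -0.0]
contact_force: [0.0, 1.2, -0.7]
gripper_width: 0.221
grasp_force: 25.0
```

Call:
{"fn": "apply_moves", "kwargs": {
  "rows": [
    {"fingers": 255,"x": 0,"y": 0,"z": 0,"rx": 0,"ry": 0,"rz": 0},
    {"fingers": 255,"x": 0,"y": 0,"z": 0,"rx": 0,"ry": 0,"rz": 0},
    {"fingers": 255,"x": 0,"y": 0,"z": 0,"rx": 0,"ry": 0,"rz": 0},
    {"fingers": 255,"x": 0,"y": 0,"z": 0,"rx": 0,"ry": 0,"rz": 0},
    {"fingers": 255,"x": 0,"y": 0,"z": 0,"rx": 0,"ry": 0,"rz": 0}
  ]
}}

```text
t: 28.17
ee_pos: [663.9, 76.6, 99.5]
eef_rot: [-0.0, 1.0, -0.001, 0.0]
contact_force: [-0.3, -0.1, -0.7]
gripper_width: 0.222
grasp_force: 25.0
```

Descend 30 mm.

Call:
{"fn": "apply_moves", "kwargs": {
  "rows": [
    {"fingers": 255,"x": 0,"y": 0,"z": 0.8,"rx": 0,"ry": 0,"rz": 0},
    {"fingers": 255,"x": 0,"y": 0,"z": 1.6,"rx": 0,"ry": 0,"rz": 0},
    {"fingers": 255,"x": 0,"y": 0,"z": 2.2,"rx": 0,"ry": 0,"rz": 0},
    {"fingers": 255,"x": 0,"y": 0,"z": 2.6,"rx": 0,"ry": 0,"rz": 0},
    {"fingers": 255,"x": 0,"y": 0,"z": 2.8,"rx": 0,"ry": 0,"rz": 0}
  ]
}}

```text
t: 28.58
ee_pos: [663.0, 76.4, 69.9]
eef_rot: [0.0, 1.0, -0.001, -0.001]
contact_force: [0.1, 0.0, -1.2]
gripper_width: 0.225
grasp_force: 25.0
```

Call:
{"fn": "apply_moves", "kwargs": {
  "rows": [
    {"fingers": 255,"x": 0,"y": 0,"z": 0.1,"rx": 0,"ry": 0,"rz": 0},
    {"fingers": 255,"x": 0,"y": 0,"z": 0.2,"rx": 0,"ry": 0,"rz": 0},
    {"fingers": 255,"x": 0,"y": 0,"z": 0.2,"rx": 0,"ry": 0,"rz": 0},
    {"fingers": 255,"x": 0,"y": 0,"z": 0.2,"rx": 0,"ry": 0,"rz": 0},
    {"fingers": 255,"x": 0,"y": 0,"z": 0.2,"rx": 0,"ry": 0,"rz": 0}
  ]
}}

```text
t: 29.0
ee_pos: [664.1, 76.6, 69.5]
eef_rot: [-0.0, 1.0, -0.001, 0.0]
contact_force: [-0.4, 0.0, -0.3]
gripper_width: 0.217
grasp_force: 25.0
```

Expected seat is 69.3. I'll release, rise and back away to the left-near side to clear both views.

Call:
{"fn": "apply_moves", "kwargs": {
  "rows": [
    {"fingers": 255,"x": 0,"y": 0,"z": 0.05,"rx": 0,"ry": 0,"rz": 0},
    {"fingers": 255,"x": 0,"y": 0,"z": 0.05,"rx": 0,"ry": 0,"rz": 0},
    {"fingers": 120,"x": 0,"y": 0,"z": 0.05,"rx": 0,"ry": 0,"rz": 0},
    {"fingers": 120,"x": 0,"y": 0,"z": 0.05,"rx": 0,"ry": 0,"rz": 0},
    {"fingers": 120,"x": 0,"y": 0,"z": 0.05,"rx": 0,"ry": 0,"rz": 0}
  ]
}}

```text
t: 29.42
ee_pos: [663.8, 76.5, 68.6]
eef_rot: [-0.0, 1.0, -0.001, 0.0]
contact_force: [-0.5, 0.2, 0.9]
gripper_width: 0.407
grasp_force: 0.0
```

Call:
{"fn": "apply_moves", "kwargs": {
  "rows": [
    {"fingers": 100,"x": 0,"y": 0,"z": 0,"rx": 0,"ry": 0,"rz": 0},
    {"fingers": 100,"x": 0,"y": 0,"z": -1,"rx": 0,"ry": 0,"rz": 0},
    {"fingers": 100,"x": 0,"y": 0,"z": -4,"rx": 0,"ry": 0,"rz": 0},
    {"fingers": 100,"x": 0,"y": 0,"z": -8,"rx": 0,"ry": 0,"rz": 0},
    {"fingers": 100,"x": 0,"y": 0,"z": -11,"rx": 0,"ry": 0,"rz": 0}
  ]
}}

```text
t: 29.83
ee_pos: [664.2, 76.7, 181.8]
eef_rot: [-0.0, 1.0, -0.001, 0.001]
contact_force: [0.6, 0.4, 1.1]
gripper_width: 0.607
grasp_force: 0.0
```

Call:
{"fn": "apply_moves", "kwargs": {
  "rows": [
    {"fingers": 100,"x": -3,"y": 2,"z": -1,"rx": 0,"ry": 0,"rz": 0},
    {"fingers": 100,"x": -5,"y": 5,"z": -1,"rx": 0,"ry": 0,"rz": 0},
    {"fingers": 100,"x": -7,"y": 8,"z": -1,"rx": 0,"ry": 0,"rz": 0},
    {"fingers": 100,"x": -9,"y": 11,"z": -1,"rx": 0,"ry": 0,"rz": 0},
    {"fingers": 100,"x": -11,"y": 14,"z": -1,"rx": 0,"ry": 0,"rz": 0}
  ]
}}

```text
t: 30.25
ee_pos: [552.7, -64.5, 189.7]
eef_rot: [0.0, 1.0, -0.0, 0.001]
contact_force: [1.1, -1.3, -0.4]
gripper_width: 0.61
grasp_force: 0.0
```

Run:
```python
from h import *
for n in("top","side"):
    p,d=get_image(n);cv2.imwrite(f"pics/{n}3.png",p[:,:,::-1]);np.savez(n+"3.npz",p=p,d=d)
    P=cloud(n,p,d)[0]
    for k,x,y,h,R in(('S',417,-236,56,30),('M',467.5,-82.5,64,39),('L',514,406,72,48),('XL',663.5,77.5,80,57)):
        r=np.hypot(P[:,0]-x,P[:,1]-y)
        D=P[(r<R+14)&(abs(P[:,2]-h-8)<5)];B=P[(r<R+14)&(P[:,2]<h-12)&(P[:,2]>12)]
        if len(D)<20:print(n,k,'hidden');continue
        A=np.linalg.lstsq(np.c_[D[:,:2]-[x,y],np.ones(len(D))],D[:,2],rcond=None)[0]
        (cx,cy),rr=cv2.minEnclosingCircle(D[:,:2].astype(np.float32))
        print(n,k,len(D),np.round([cx,cy,rr],1),'z',np.round(A[2],1),'want',h+8,'tilt',np.round(A[:2],3))
```

```text
top S hidden
top M 202 [467.6 -77.2  38. ] z 70.4 want 72 tilt [-0.013  0.018]
top L 678 [516.  404.6  48.9] z 78.9 want 80 tilt [-0.003 -0.002]
top XL 854 [665.2  77.3  58.7] z 86.8 want 88 tilt [0.003 0.006]
side S 202 [ 418.5 -235.5   32. ] z 63.1 want 64 tilt [-0.    -0.009]
side M 417 [467.1 -82.7  40.2] z 70.9 want 72 tilt [ 0.003 -0.002]
side L 1508 [513.7 404.6  48.8] z 78.9 want 80 tilt [ 0.002 -0.003]
side XL 985 [663.8  77.4  58.9] z 87.0 want 88 tilt [ 0.004 -0.002]
```

View pics/side3.png

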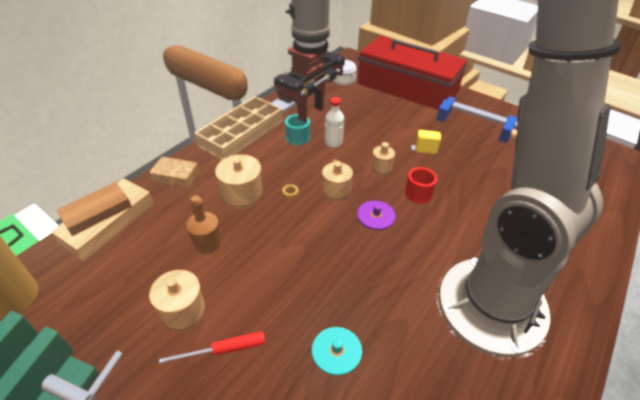

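View pics/top3.png

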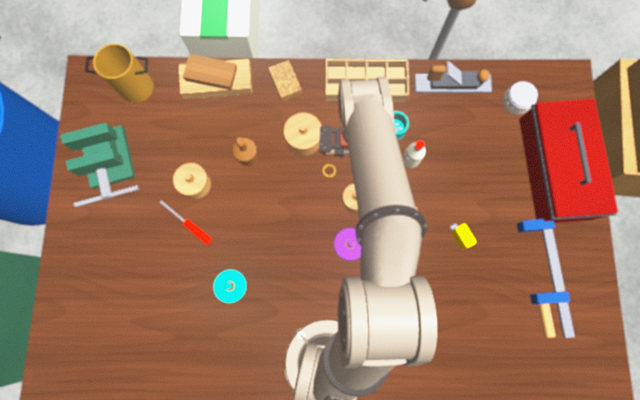

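Both views show all four lids level and centred. In the side view they are at S (384,160), M (337,178), L (176,298) and XL (238,178). The bottle and mallet stand where they were, and the gripper is well clear. Handing in.

```bash
python3 -c "
from plant import *
print(hand_in())"
```

```text
the job is handed in; nothing more can be done
None
```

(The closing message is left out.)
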